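Set washed air-cleaner parts out to dry

ROBOT

A 6-joint arm with a two-finger parallel gripper is mounted at the origin on the work surface. World frame = base frame: x ahead of the robot, y to its left, z up, the work surface at z = 0. Lengths are in m, angles in rad, forces in N, time in s.
With the tool pointing down it reaches from about 0.225 to 0.875 m from the base axis. Payload 3.4 kg.
Tool frame: the origin (TCP) lies between the finger pads; the fingertips stand 17 mm ahead of it and the grasp point (between the pads) lies 2 mm behind it; y points along the fingers, z is the direction in which the jaws open and shut, and the axes are right-handed (so a half turn about y gives the same grasp; the last joint's range is limited). The gripper opens to 85 mm and grips with 20 to 120 N. Pads are 22 mm wide; open, the fingers measure 114 mm over their backs; the gripper's body (76 mm by 85 mm) begins 54 mm behind the grasp point. The pads swing forward as they close: fully open they stand 13 mm farther back than shut.
Start: joints at [1.076, 0.276, 1.505, -0, 1.361, -0.121], TCP at [0.21, 0.535, 0.248] pointing down, gripper open.
Joint ranges: [-2.89, 2.89], [-0.75, 2.08], [0.22, 2.7], [-1.18, 4.32], [0.11, 2.71], [-2.7, 2.7]. Speed limits (rad/s): [2.57, 2.57, 3.14, 3.14, 3.14, 3.14].

INTERFACE

Orientations are given as a unit quaternion [w, x, y, z].
In Python, from rig import manip, get_image, camera_model, sign_off, spot_in, silhouettes, spot_point gives the robot as it stands.
- The arm moves only by the tool jog_arm, never from a script. Its argument "targets" is a list of rows, each a list of 3 entries, a list of its own where there are three numbers: the finger opening in m, from 0 to 0.0854, then the shift along the world's x, y, z in m, then the turn about the world's z in rad. In form: [[claw, [x, y, z], spin], ...]. A call has 1 to 10 rows; each row shifts and turns the commanded pose from where the row before left it; what a row does not reach is not made up. A row lasts 1/8 s, in which the tool goes at most 62.5 mm and 10.7 degrees, less where a joint would pass 70% of its speed; a pose out of reach is approached as far as the arm can. A call with a gripper value outside its range is refused whole. The fingers move at their own pace and stop on an object; "force" is the grip in N (left out, the last holds). Time passes only in rows, so rows that do not move let the fingers close. It gives the time, the measured TCP pose, the force and the opening at its end, in the units of the state.
- manip.get_state(): the state, without advancing time (a new reading comes with each control period).
- get_image(name): name is "side" or "top"; returns (picture, depth): 420x560x3 uint8, red, green, blue; 420x560 float32, m along the optical axis (not along the pixel's ray), 0 where there is no reading.
- camera_model(name): a dict with "mtx" (3x3 intrinsics, pixels), "world_from_camera" (4x4, takes a point from camera to world coordinates). Camera axes: x right, y up, looking along -z (the intrinsics and any distortion apply to the point x, -y, -z); pixel columns grow to the right and rows downward; lengths in m; the calibration is good to about 2 mm. A picture is of the moment at which its call begins. camera_model takes no time and is no camera call.
- sign_off(): hands the job in, once; it reports no verdict.
Trained networks look in the newest picture that a camera, given by its name, has taken for a name from the list of things; names that differ only in an ending like _2 or _b are one class to them, and where a whole thing is asked for, a point or a joint stands for the part that bears it (a point fixed in the world has none). Each returns a list of dicts, best first, with "score" (0 to 1); they miss things now and then, are a little off and sometimes report something else, mostly with a low value. They report only what shows in the picture. A call takes as long as a camera call.
- spot_in(name, camera): "position" ([column, row] in pixels, amid what is visible of it).
- silhouettes(name, camera): "mask" (420x560 bool, what is visible of it) and "position" ([column, row] in pixels, amid what is visible of it).
- spot_point(name, camera): "position" ([column, row] in pixels: a listed point, or the origin of a listed thing).
The state is a dict: "clock": time; "qpos": joint angles; "qd": joint speeds; "effort": joint torques, N m; "position": TCP position; "ee_rot": TCP orientation; "contact_force": force on the tool from outside, world axes, zero at the start; "moment": the same for the moment, N m; "width": finger opening in m.
Only numpy, scipy, OpenCV 4.12 (cv2) and the standard library are available. Lean on these libraries where they do the work, as an engineer would, in place of code of your own. Each camera call takes 0.05 s, during which the arm holds its last target.

TASK

The washed parts of the ward's air cleaner are to be set out to dry. First draw the blue filter frame off the front of the leaning stack and stand it upright in the drip rack's slot, fully down; then lift the orange fan guard by its rim and hang it by the rim on the J-hook; last, push the blower's lever all the way over to switch it on. Leave the white and grey frames leaning where they are and do not disturb the other things on the desk.

Things in the scene. Friction and masses are not known exactly. Their poses are not given: they have to be found in the camera images.
- divider: Low fixed wooden desk divider, 440 long (y) x 22 thick x 100 high, against whose +x face the washed parts lean. Origin: at table level, middle of the foot of that +x face; x axis points out of that face (away from the robot), z up. Yaw varies.
- frame_front: Blue rigid filter frame, pale filling, 8 thick (x) x 150 wide (y) x 130 tall (z), with a blue tab 36 wide, 8 thick, 55 tall on the middle of its top edge (z 130 to 185). Origin: centre of its bottom face. Loose, 0.13-0.25 kg. Outermost (farthest from the divider) of three touching frames leaning 25 deg back on it, tops towards the robot; x points away from the divider and upward.
- frame_mid: White filter frame, the same size, second in the stack; its own tab, 28 wide, is centred 60 mm to -y of its middle. Origin and axes as frame_front. Stays leaning.
- frame_back: Grey filter frame, the same size, third in the stack, resting on the divider; tab 28 wide, centred 60 mm to +y of its middle. Origin and axes as frame_front. Stays leaning.
- guard: Orange wheel-like fan guard: rim a round tube 12 thick, centre-line radius 86; hub radius 26, thin inner ring radius 48; spokes 7 thick, two at 30 deg above level, one down: top third of the rim is free. Origin: hub centre; x = axle (away from divider, upward), z = in plane to rim top, y = in plane sideways. 0.18-0.35 kg. Stands on its rim, leaning 25 deg back on the divider, to +y of the frames.
- hookstand: Fixed stand 130 x 110 with a post (radius 9, 55 to +x of the origin, 337 tall) and a J-hook: level round bar of radius 5, axis 270 above the table, running from the post towards -x, its end turned up 42 to -x of the origin, tip 303 above the table. Origin: on the table below the seat; yaw varies. Stand and rack may swap sides.
- hook_seat (a point): Middle of the level part of the J-hook, on top of the bar, 275 above the table. Axes as hookstand (x towards the post, along the bar).
- rack: Fixed white and green drip rack with one upright slot open at the top: 16 wide (x) x 162 long (y) x 35 deep, floor 8 and top rim 43 above the table. Base 70 x 190. Origin: on the table under the slot's middle; yaw varies. Rack and hook stand may be on either side.
- rack_slot (a point): Centre of the slot's floor, 8 above the table, axes as rack (y along the slot).
- blower: Fixed white drying blower: deck 320 x 120, 30 high, with a housing 155 high from 40 to 170 to +x of the origin. The switch's pivot is 90 to -x of the origin, 52 above the table. Origin: on the table below the middle; x points away from the robot; yaw varies.
- switch (a joint): Blower's lever switch, rad: 0 = off (leaning about 29 degrees towards the blower's -x), 1.0 = fully on (leaning as much to +x). Light friction, stays where left. Pivot 52 mm above the table, lever 80 long, bar 10 thick, red ball of radius 13 at the end.
- switch_tip (a point): Centre of the red ball at the lever's end; it turns about the pivot, which lies 90 mm to -x of the blower's origin and 52 mm above the table.
- gel: Loose bystander, leave alone. Clear bottle with green label, radius 24, 110 tall. Origin: centre of its underside.
- spray: Loose bystander, leave alone. White bottle with blue label and cap, radius 30, 170 tall. Origin: centre of its underside.
- mug: Loose bystander, leave alone. Blue mug, radius 40, 90 tall, handle on its +y side. Origin: centre of its underside.
- mouse: Loose bystander, leave alone. Black computer mouse 105 x 60 x 33 high. Origin: centre of its underside.

How it is judged:
On the way, in this order (a step that is already met when the one before it is completed fails the run):
1. the blue frame is drawn up out of the stack (height (world z) of frame_front above 0.05 m), for 0.1 s.
2. the blue frame stands in the rack's slot, released (x of frame_front in the frame of rack_slot between -0.012 and 0.012 m and y of frame_front in the frame of rack_slot between -0.014 and 0.014 m and z of frame_front in the frame of rack_slot below 0.01 m and angle between frame_front's own z axis and vertical below 0.35 rad and contact force between the fingers and frame_front below 0.1 N), for 0.2 s.
3. the guard hangs by its rim on the J-hook, released (x of guard in the frame of hook_seat between -0.045 and 0.055 m and y of guard in the frame of hook_seat between -0.03 and 0.03 m and z of guard in the frame of hook_seat between -0.095 and -0.06 m and contact force between guard and hookstand above 0.5 N and contact force between the fingers and guard below 0.1 N), for 0.2 s.
4. the blower is switched on (value of joint switch above 0.8 rad), for 0.1 s.
At the end, for the whole second after the job is handed in: Blue frame upright (20 deg) in the slot, bottom within 10 mm of its floor, 12 mm across, 14 mm along; guard at rest on the hook's bar, its centre 60-95 mm below the seat, within 30 mm sideways; lever past 0.8 rad; fingers off; white and grey frames still leaning (all of step 2 and all of step 3 and value of joint switch above 0.8 rad and linear speed of guard below 0.05 m/s and angular speed of guard below 0.6 rad/s and linear speed of frame_front below 0.03 m/s and angle between frame_mid's own z axis and vertical between 0.15 and 0.75 rad and angle between frame_back's own z axis and vertical between 0.15 and 0.75 rad); the robot touches nothing.
It fails at once if a bottle, the mug or the mouse is pushed more than 50 mm or tipped over (distance of any of gel, spray, mug, mouse from where it was at the start of the episode above 0.05 m or angle between any of gel, spray, mug, mouse's own z axis and vertical above 0.5 rad).
It fails at once if the white frame is shifted more than 40 mm at its foot, or falls from its lean (distance of frame_mid from where it was at the start of the episode above 0.04 m or angle between frame_mid's own z axis and vertical above 0.75 rad or angle between frame_mid's own z axis and vertical below 0.15 rad).
It fails at once if the grey frame is shifted more than 40 mm at its foot, or falls from its lean (distance of frame_back from where it was at the start of the episode above 0.04 m or angle between frame_back's own z axis and vertical above 0.75 rad or angle between frame_back's own z axis and vertical below 0.15 rad).
It also fails if it takes over 69 s, if anything falls off the work surface, if the arm or the gripper's body presses on something with over 40 N, if the wrist force passes 120 N, or if a joint passes its speed limit or range.

## Working session

There is one attempt and no reset: what is moved stays moved. The work goes in short steps, Python scripts to look and compute and a tool call to move; the robot and the scene stay as the last step left them, time stands still between calls to the robot, and variables do not carry over. Pictures are saved under pics/ and viewed, and the job is handed in when it is done.

Besides the shell and the picture viewer there is one more tool, called after ">>>" by a JSON object that holds its "fn" and its "kwargs". jog_arm: Moves the arm, as the interface text tells. Its arguments: {"type":"object","properties":{"targets":{"type":"array","items":{"type":"array"}},"force":{"type":"number"}},"required":["targets"]}

```bash
mkdir -p pics; ls
python3 - <<'E'
from rig import manip,get_image,camera_model
import cv2,numpy as np
s=manip.get_state();print(s)
for n in ("side","top"):
    p,d=get_image(n);cv2.imwrite(f"pics/{n}0.png",p[:,:,::-1]);np.save(f"pics/{n}0.npy",d)
    m=camera_model(n);print(n,{k:np.round(v,4).tolist() if not isinstance(v,str) else v for k,v in m.items()})
E
```

```text
pics
{'clock': 0.0, 'qpos': array([ 1.07603233e+00,  2.76585806e-01,  1.50616838e+00,  2.50185993e-05,
        1.36065695e+00, -1.20995470e-01]), 'qd': array([-0.00092929, -0.00016936, -0.00105214,  0.00140459, -0.00076943,
        0.00038935]), 'effort': array([ 6.55078584e-04, -4.16770434e+01, -2.45801014e+01, -1.24118496e-04,
        1.09179641e-02, -2.05339127e-06]), 'position': array([0.20970302, 0.53485949, 0.24743086]), 'ee_rot': array([-0.69418386,  0.69540402, -0.13158409,  0.13117794]), 'contact_force': array([ 0.40305661,  0.62068842, -1.02875666]), 'moment': array([-0.01885044, -0.01513261,  0.00265493]), 'width': 0.08530287115216188}
side {'mtx': [[426.5636, 0.0, 274.5861], [0.0, 426.5636, 212.8827], [0.0, 0.0, 1.0]], 'world_from_camera': [[0.8068, 0.2768, -0.522, 0.0228], [-0.5908, 0.377, -0.7133, -0.7583], [-0.0007, 0.8839, 0.4678, 0.7022], [0.0, 0.0, 0.0, 1.0]]}
top {'mtx': [[419.6353, 0.0, 285.219], [0.0, 419.6353, 204.666], [0.0, 0.0, 1.0]], 'world_from_camera': [[-0.0138, 0.9809, -0.1938, 0.3486], [-0.9999, -0.0126, 0.0078, 0.0482], [0.0052, 0.1939, 0.981, 1.3653], [0.0, 0.0, 0.0, 1.0]]}
```

View pics/side0.png

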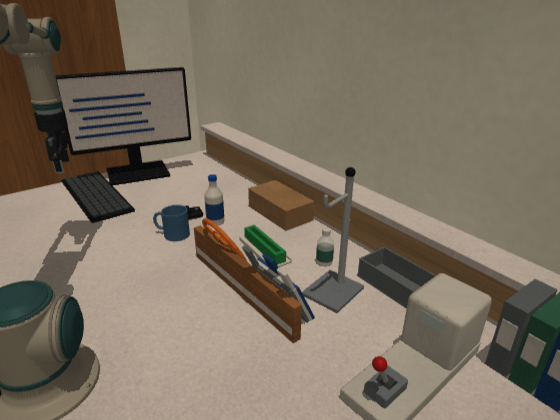

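View pics/top0.png

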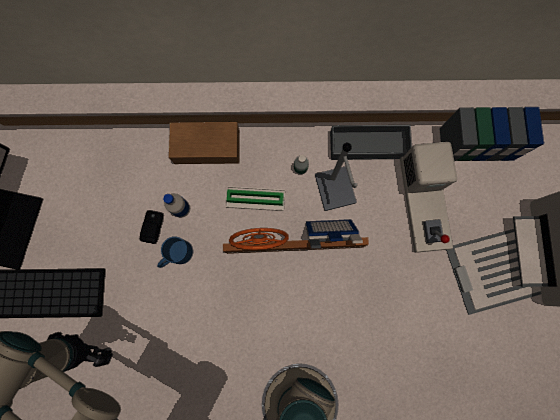

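Side view: divider with guard (220,235) and frames (265,265), rack (265,243), hook stand (340,285), blower lever ball (380,364). The top view shows the same: rack (255,198), hook stand (338,185), frames (332,228), ball (445,239).

```bash
cat > h.py <<'E'
from rig import manip,get_image,camera_model,spot_in,silhouettes,spot_point
import cv2,numpy as np
from scipy.spatial.transform import Rotation as R
CM={n:camera_model(n) for n in("side","top")}
def cloud(n,d,mask=None):
    m=CM[n];K=m["mtx"];T=np.array(m["world_from_camera"])
    v,u=np.nonzero((d>0)&(mask if mask is not None else True))
    z=d[v,u];p=np.c_[(u-K[0][2])/K[0][0]*z,-(v-K[1][2])/K[1][1]*z,-z]
    return p@T[:3,:3].T+T[:3,3],np.c_[u,v]
def ray(n,uv):
    m=CM[n];K=m["mtx"];T=np.array(m["world_from_camera"])
    r=np.array([(uv[0]-K[0][2])/K[0][0],-(uv[1]-K[1][2])/K[1][1],-1.])
    return T[:3,3],T[:3,:3]@r
def atz(n,uv,z):
    o,r=ray(n,uv);return o+r*(z-o[2])/r[2]
def proj(n,p):
    m=CM[n];K=np.array(m["mtx"]);T=np.array(m["world_from_camera"])
    c=(np.atleast_2d(p)-T[:3,3])@T[:3,:3];return np.c_[K[0,0]*c[:,0]/-c[:,2]+K[0,2],-K[1,1]*c[:,1]/-c[:,2]+K[1,2]]
def tri(a,b):
    o1,r1=ray("side",a);o2,r2=ray("top",b)
    A=np.c_[r1,-r2];s=np.linalg.lstsq(A,o2-o1,rcond=None)[0]
    p,q=o1+s[0]*r1,o2+s[1]*r2;return (p+q)/2,np.linalg.norm(p-q)
E
python3 - <<'E'
from h import *
import pickle
np.set_printoptions(precision=4,suppress=True)
D={}
for n in("side","top"):
    p,d=get_image(n);D[n]=(p,d)
    cv2.imwrite(f"pics/{n}1.png",p[:,:,::-1])
M={}
for t in["divider","frame_front","frame_mid","frame_back","guard","hookstand","rack","blower","switch"]:
    for n in("side","top"):
        s=silhouettes(t,n)
        for k in s[:1]:
            M[t,n]=k["mask"];P,_=cloud(n,D[n][1],k["mask"])
            q=lambda a:np.percentile(P,a,axis=0) if len(P) else None
            print(t,n,round(k["score"],2),k["mask"].sum(),np.round(k["position"],1),q(3),q(97))
for t in["divider","frame_front","frame_mid","frame_back","guard","hookstand","hook_seat","rack","rack_slot","blower","switch_tip","gel","spray","mug","mouse"]:
    a=spot_point(t,"side");b=spot_point(t,"top")
    print(t,[ (np.round(x[0]["position"],1),round(x[0]["score"],2)) if x else None for x in(a,b)],tri(a[0]["position"],b[0]["position"]) if a and b else "")
pickle.dump((D,M),open("d.pkl","wb"))
s=manip.get_state();q=s["ee_rot"];print(s["clock"],R.from_quat(q,scalar_first=True).as_matrix())
E
```

```text
divider side 0.82 4300 [250.5 283.7] [ 0.458  -0.2124  0.0045] [0.4889 0.2071 0.1024]
divider top 0.8 855 [302.8 247.8] [ 0.4608 -0.2026  0.0025] [0.487  0.2181 0.1522]
frame_front side 0.71 336 [274.2 265. ] [ 0.4765 -0.1823  0.0113] [0.5987 0.0709 0.1709]
frame_front top 0.73 787 [331.  226.5] [ 0.4854 -0.1717  0.0064] [ 0.5632 -0.0336  0.1679]
frame_mid side 0.8 356 [287.  282.6] [ 0.4712 -0.1829  0.0102] [ 0.5497 -0.0658  0.1705]
frame_mid top 0.67 175 [349.2 236.6] [ 0.4736 -0.1786  0.1149] [ 0.5028 -0.0379  0.1715]
frame_back side 0.69 526 [267.9 277.4] [ 0.4593 -0.1819  0.0067] [0.5481 0.0101 0.1699]
frame_back top 0.48 155 [316.5 239.8] [ 0.461  -0.1474  0.1021] [ 0.4944 -0.0327  0.1718]
guard side 0.74 372 [220.1 232.8] [0.4557 0.0304 0.0024] [0.5708 0.3099 0.1654]
guard top 0.94 752 [256.6 238.5] [0.4606 0.0399 0.0073] [0.5365 0.1979 0.1651]
hookstand side 0.89 2535 [342.6 282.6] [ 0.6044 -0.1883  0.002 ] [ 0.7407 -0.0699  0.3211]
hookstand top 0.69 1286 [256.5 200.8] [0.6029 0.0446 0.0015] [0.6749 0.2217 0.0472]
rack side 0.63 975 [265.6 245.2] [0.6    0.0397 0.0058] [0.65
[... 1947 characters left out ...]
0.4863, -0.4373,  0.1171]), np.float64(0.013037090820379984))
gel [(array([327. , 262.1]), 0.91), (array([299.4, 170.4]), 0.68)] (array([ 0.7434, -0.0167, -0.0032]), np.float64(0.016400111976771475))
spray [(array([216.1, 221.8]), 0.79), (array([181.2, 208.1]), 0.62)] (array([ 0.6114,  0.3824, -0.0031]), np.float64(0.00059427209357186))
mug [(array([174.7, 239. ]), 0.92), (array([179.1, 248.9]), 0.93)] (array([ 0.4709,  0.3927, -0.0245]), np.float64(0.01671878714938393))
mouse [(array([187.9, 216.9]), 0.57), (array([325.7, 220.6]), 0.61)] (array([ 0.4296, -0.0358,  0.2884]), np.float64(0.18270128137809502))
2.6 [[ 0.931   0.0001  0.3651]
 [-0.3651  0.0001  0.931 ]
 [ 0.     -1.      0.0002]]
```

Run:
```python
from h import *
import pickle
D,M=pickle.load(open("d.pkl","rb"))
p=D["side"][0][150:320,180:400,::-1];cv2.imwrite("pics/c1.png",cv2.resize(p,None,fx=3.6,fy=3.5,interpolation=cv2.INTER_CUBIC))
p=D["top"][0][130:260,215:390,::-1];cv2.imwrite("pics/c2.png",cv2.resize(p,None,fx=4.5,fy=4.5,interpolation=cv2.INTER_CUBIC))
```

```text
(no output)
```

View pics/c1.png

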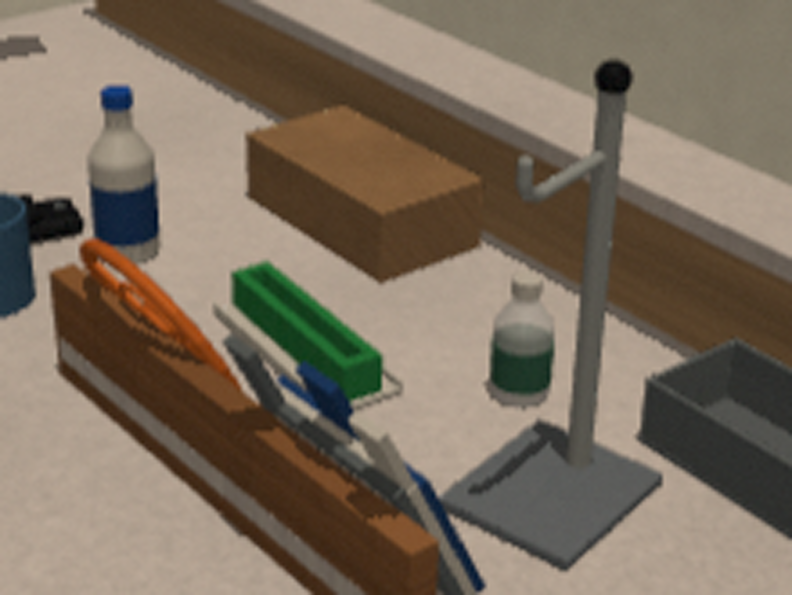

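View pics/c2.png

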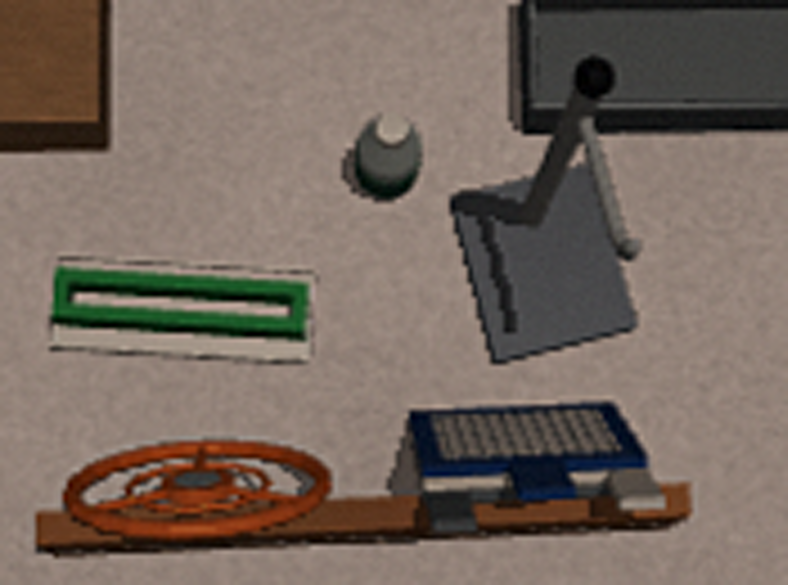

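Both crops are clear. The hook's upturn is vertical and opens towards the robot, and the bar is yawed slightly. Next I'll fit the geometry from depth.

```bash
cat > fit.py <<'E'
from h import *
import pickle
from scipy.optimize import least_squares
np.set_printoptions(precision=4,suppress=True)
D,M=pickle.load(open("d.pkl","rb"))
C={n:cloud(n,D[n][1]) for n in D}
RGB={n:D[n][0][C[n][1][:,1],C[n][1][:,0]].astype(int) for n in D}
HSV={n:cv2.cvtColor(D[n][0],cv2.COLOR_RGB2HSV)[C[n][1][:,1],C[n][1][:,0]].astype(int) for n in D}
def sel(n,lo,hi,f=None):
    P=C[n][0];k=((P>lo)&(P<hi)).all(1)
    if f is not None:k&=f(HSV[n])
    return P[k]
def rect(P):
    (c,s,a)=cv2.minAreaRect((P[:,:2]*1000).astype(np.float32));return np.array(c)/1000,np.array(s)/1000,a
green=lambda h:(h[:,0]>50)&(h[:,0]<85)&(h[:,1]>120)
blue=lambda h:(h[:,0]>100)&(h[:,0]<130)&(h[:,1]>130)
orange=lambda h:(h[:,0]<13)&(h[:,1]>190)
if __name__=="__main__":
  for n in("top","side"):
    print("==",n)
    P=sel(n,[.55,0,.035],[.75,.3,.055],green);print("rack",len(P),rect(P),np.median(P[:,2]))
    P=sel(n,[.44,-.3,.09],[.51,.3,.105],lambda h:h[:,0]<20);print("div top",len(P),rect(P),np.median(P[:,2]))
    P=sel(n,[.44,-.3,.0],[.65,.0,.2],blue);
    c=P.mean(0);u,s,v=np.linalg.svd(P-c);print("blue",len(P),c,"n",v[2],np.degrees(np.arctan2(v[2][2],np.hypot(*v[2][:2]))),s/len(P)**.5)
    T=P[P[:,2]>.128];print("tab",len(T),T.min(0),T.max(0),T.mean(0))
    P=sel(n,[.44,0.0,.0],[.65,.25,.2],orange)
    c=P.mean(0);u,s,v=np.linalg.svd(P-c);nn=v[2]*np.sign(v[2][0]);print("guard",len(P),c,"n",nn,s/len(P)**.5,P.min(0),P.max(0))
    P=sel(n,[.55,-.3,.2],[.8,0,.36]);print("hook pts",len(P))
    for lo in np.arange(.2,.36,.01):
        Q=P[(P[:,2]>=lo)&(P[:,2]<lo+.01)]
        if len(Q):print(round(lo,3),len(Q),np.percentile(Q,5,axis=0)[:2],np.percentile(Q,95,axis=0)[:2])
    P=sel(n,[.55,-.25,.003],[.8,0,.016]);
    red=lambda h:((h[:,0]<8)|(h[:,0]>172))&(h[:,1]>180)
    P=sel(n,[.42,-.55,.05],[.6,-.35,.2],red);
    f=least_squares(lambda c:np.linalg.norm(P-c,axis=1)-.013,P.mean(0)+[0,0,-.005],loss="soft_l1",f_scale=.002);print("ball",len(P),f.x,f.cost)
    P=sel(n,[.4,-.6,.02],[.9,-.3,.04]);print("deck",len(P),rect(P))
    P=sel(n,[.4,-.6,.145],[.9,-.3,.17]);print("housing",len(P),rect(P))
E
python3 fit.py
```

```text
== top
rack 360 (array([0.6492, 0.103 ]), array([0.1006, 0.2443]), 19.722251892089844) 0.04291086038955272
div top 713 (array([0.4859, 0.0088]), array([0.0384, 0.4402]), 1.6797068119049072) 0.09987234514709153
blue 332 [ 0.5118 -0.1017  0.1123] n [-0.8967 -0.0298 -0.4416] -26.20335834627336 [0.0476 0.0451 0.0025]
tab 97 [ 0.4796 -0.1225  0.1291] [ 0.5053 -0.088   0.1731] [ 0.4911 -0.105   0.1561]
guard 691 [0.4909 0.1223 0.0989] n [0.9076 0.0476 0.4172] [0.0539 0.047  0.0106] [0.4578 0.0068 0.0013] [0.5397 0.2283 0.1696]
hook pts 274
0.2 7 [ 0.6967 -0.1276] [ 0.7025 -0.1144]
0.21 6 [ 0.6962 -0.122 ] [ 0.7029 -0.114 ]
0.22 7 [ 0.6957 -0.1252] [ 0.7035 -0.1132]
0.23 8 [ 0.6967 -0.1232] [ 0.7073 -0.1132]
0.24 7 [ 0.6962 -0.1224] [ 0.7016 -0.1147]
0.25 7 [ 0.6964 -0.1208] [ 0.7065 -0.1132]
0.26 6 [ 0.6405 -0.1379] [ 0.6981 -0.1173]
0.27 109 [ 0.6234 -0.1414] [ 0.6965 -0.1202]
0.28 16 [ 0.6066 -0.1432] [ 0.7038 -0.113 ]
0.29 18 [ 0.6072 -0.1489] [ 0.7059 -0.1135]
0.3 15 [ 0.6076 -0.1454] [ 0.7013 -0.1149]
0.31 2 [ 0.6983 -0.119 ] [ 0.6986 -0.1167]
0.32 17 [ 0.6934 -0.1303] [ 0.7066 -0.112
[... 990 characters left out ...]
 [ 0.694  -0.1322] [ 0.7052 -0.1193]
0.24 25 [ 0.6942 -0.1318] [ 0.7041 -0.1208]
0.25 31 [ 0.6932 -0.1323] [ 0.7062 -0.1202]
0.26 30 [ 0.6297 -0.1442] [ 0.7053 -0.1264]
0.27 117 [ 0.6131 -0.1479] [ 0.7013 -0.1251]
0.28 52 [ 0.6043 -0.1501] [ 0.7059 -0.1203]
0.29 48 [ 0.6041 -0.1498] [ 0.7034 -0.1192]
0.3 41 [ 0.6051 -0.1483] [ 0.7062 -0.122 ]
0.31 30 [ 0.6931 -0.1321] [ 0.7055 -0.1205]
0.32 40 [ 0.6918 -0.1348] [ 0.7062 -0.1174]
0.33 37 [ 0.6939 -0.1337] [ 0.7077 -0.1183]
ball 159 [ 0.4836 -0.4358  0.1254] 6.916424654862524e-05
deck 4699 (array([ 0.633 , -0.4522]), array([0.1778, 0.3877]), 67.7300033569336)
housing 3546 (array([ 0.7477, -0.4661]), array([0.159 , 0.2819]), 39.107913970947266)
```

```bash
cat > sdf.py <<'E'
from fit import *
def cap(P,a,b,r):
    a=np.array(a);b=np.array(b);t=np.clip((P-a)@(b-a)/((b-a)@(b-a)),0,1)
    return np.linalg.norm(P-a-t[:,None]*(b-a),axis=1)-r
def box(P,c,h):
    q=abs(P-np.array(c))-np.array(h);return np.linalg.norm(np.maximum(q,0),axis=1)+np.minimum(q.max(1),0)
def hook(L): return np.minimum.reduce([cap(L,(.055,0,.0),(.055,0,.337),.009),cap(L,(-.042,0,.27),(.055,0,.27),.005),cap(L,(-.042,0,.27),(-.042,0,.298),.005)])
def guard(L):
    r=np.hypot(L[:,1],L[:,2]);d=[np.hypot(r-.086,L[:,0])-.006,np.hypot(r-.048,L[:,0])-.003]
    for a in(30,150,270):
        v=np.array([0,np.cos(np.radians(a)),np.sin(np.radians(a))]);d.append(cap(L,v*.02,v*.086,.0035))
    return np.minimum.reduce(d)
def fitp(P,f,x0,toL,it=4,gate=.02,fs=.0015):
    x=np.array(x0,float)
    for i in range(it):
        d=f(toL(P,x));Q=P[abs(d)<gate];gate=max(gate*.6,.006)
        x=least_squares(lambda x:f(toL(Q,x)),x,loss="soft_l1",f_scale=fs,x_scale=[.01]*2+[.1]*(len(x)-2)).x
    return x,len(Q),np.median(abs(f(toL(Q,x))))
def yawL(P,x):
    c,s=np.cos(x[2]),np.sin(x[2]);q=P-np.array([x[0],x[1],0]);return np.c_[c*q[:,0]+s*q[:,1],-s*q[:,0]+c*q[:,1],q[:,2]]
def leanL(P,x): # x,y,yaw,lean,z
    q=yawL(P,x);q[:,2]-=x[4];c,s=np.cos(x[3]),np.sin(x[3]);return np.c_[c*q[:,0]+s*q[:,2],q[:,1],-s*q[:,0]+c*q[:,2]]
E
cat > run2.py <<'E'
from sdf import *
both=lambda *a:{"side":sel("side",*a),"top":sel("top",*a),"both":np.r_[sel("side",*a),sel("top",*a)]}
for k,P in both([.55,-.25,.1],[.78,-.02,.36]).items(): print("hook",k,fitp(P,hook,[.648,-.136,.25],yawL))
for k,P in both([.4,.0,.02],[.6,.26,.19],orange).items(): print("guard",k,fitp(P,guard,[.505,.117,.033,.44,.084],leanL))
ff=lambda L:np.minimum(box(L,(0,0,.065),(.004,.075,.065)),box(L,(0,0,.1575),(.004,.018,.0275)))
for k,P in both([.44,-.25,.005],[.62,0,.19],blue).items(): print("blue",k,fitp(P,ff,[.558,-.107,.033,.44,0.002],leanL))
def rk(L): # green block with slot, z top .043
    return np.maximum(box(L,(0,0,.0255),(RX,RY,.0175)),-box(L,(0,0,.04),(.008,.081,.032)))
for RX,RY in((.014,.087),(.016,.089),(.018,.091)):
  for k,P in both([.58,.02,.005],[.7,.24,.055],green).items(): print("rack",RX,RY,k,fitp(P,rk,[.637,.132,-.085],yawL))
dv=lambda L:box(L,(-.011,0,.05),(.011,.22,.05))
for k,P in both([.44,-.24,.01],[.51,.25,.11],lambda h:(h[:,0]<20)&(h[:,1]>80)&(h[:,1]<190)).items(): print("div",k,fitp(P,dv,[.49,.006,.033],yawL))
bl=lambda L:np.minimum(box(L,(.0,0,.015),(.16,.06,.015)),box(L,(.105,0,.0775),(.065,.06,.0775)))
for k,P in both([.42,-.52,.012],[.8,-.33,.17]).items(): print("blower",k,fitp(P,bl,[.61,-.422,.1],yawL))
E
python3 run2.py
```

```text
hook side (array([ 0.6498, -0.1355,  0.2347]), 810, np.float64(0.0008870308432842545))
hook top (array([ 0.652 , -0.1344,  0.2258]), 330, np.float64(0.0007836203479674162))
hook both (array([ 0.6502, -0.1353,  0.2291]), 1139, np.float64(0.0009801572559061918))
guard side (array([0.4973, 0.12  , 0.0303, 0.4386, 0.0833]), 324, np.float64(0.0009771896990535853))
guard top (array([0.5005, 0.1207, 0.0301, 0.4497, 0.0834]), 510, np.float64(0.0010016831680048997))
guard both (array([0.4992, 0.1201, 0.0274, 0.4555, 0.0839]), 832, np.float64(0.001132886366480085))
blue side (array([ 0.5561, -0.1055,  0.0255,  0.4245,  0.0019]), 214, np.float64(0.00048568383316304094))
blue top (array([ 0.5688, -0.1049,  0.0241,  0.4995,  0.0065]), 331, np.float64(0.0012129231910816517))
blue both (array([ 0.561 , -0.1049,  0.0278,  0.4496,  0.0037]), 545, np.float64(0.0008086401408642675))
rack 0.014 0.087 side (array([ 0.6325,  0.1309, -0.0675]), 684, np.float64(0.0013287552607279905))
rack 0.014 0.087 top (array([ 0.638 ,  0.1369, -0.0728]), 506, np.float64(0.0018997847456649897))
rack 0.014 0.087 both (arr
[... 486 characters left out ...]
 top (array([ 0.6398,  0.1356, -0.0782]), 509, np.float64(0.0008492944955501951))
rack 0.018 0.091 both (array([ 0.6375,  0.1349, -0.0781]), 1198, np.float64(0.0013947569516875548))
div side (array([0.4864, 0.0079, 0.033 ]), 3335, np.float64(0.0006746452627935245))
div top (array([0.4894, 0.007 , 0.031 ]), 759, np.float64(0.000962522749245881))
div both (array([0.4866, 0.0079, 0.0326]), 4092, np.float64(0.0008149569156627248))
blower side (array([ 0.6074, -0.425 ,  0.0846]), 9998, np.float64(0.0008962239991315984))
blower top (array([ 0.6096, -0.4246,  0.0813]), 4128, np.float64(0.0015085688009869452))
blower both (array([ 0.6076, -0.4249,  0.0836]), 14124, np.float64(0.0010700685338572574))
```

Both cameras agree to about 2–3 mm: tab centre about (0.489, -0.106, 0.150), rack (0.638, 0.135, yaw -0.078), hook seat (0.651, -0.135, yaw 0.23), guard centre (0.499, 0.120, 0.084, lean 0.447). Moving over to the tab now.

>>> {"fn": "jog_arm", "kwargs": {"targets": [[0.05, [0.0175, -0.04, 0.004], 0.05], [0.05, [0.0175, -0.04, 0.004], 0.05], [0.05, [0.0175, -0.04, 0.004], 0.05], [0.05, [0.0175, -0.04, 0.004], 0.05], [0.05, [0.0175, -0.04, 0], 0.05], [0.05, [0.0175, -0.04, 0], 0.05], [0.05, [0.0175, -0.04, 0], 0.05], [0.05, [0.0175, -0.04, 0], 0.054], [0.05, [0.0175, -0.04, 0], 0], [0.05, [0.0175, -0.04, 0], 0]], "force": 30}}

```text
clock: 3.85
position: [0.3854, 0.134, 0.2646]
ee_rot: [0.707, -0.707, -0.011, 0.01]
contact_force: [-0.4, 0.7, -0.0]
width: 0.0501
```

>>> {"fn": "jog_arm", "kwargs": {"targets": [[0.05, [0.0175, -0.04, 0], 0], [0.05, [0.0175, -0.04, 0], 0], [0.05, [0.0175, -0.04, 0], 0], [0.05, [0.0175, -0.04, 0], 0], [0.05, [0.0175, -0.04, 0], 0], [0.05, [0.0175, -0.04, 0], 0], [0.05, [0, 0, 0], 0], [0.05, [0, 0, 0], 0]]}}

```text
clock: 4.85
position: [0.4895, -0.1042, 0.2641]
ee_rot: [0.707, -0.707, -0.01, 0.011]
contact_force: [-0.7, -0.8, -0.4]
width: 0.0499
```

```bash
cat > st.py <<'E'
from h import *
s=manip.get_state();A=R.from_quat(s["ee_rot"],scalar_first=True).as_matrix()
print("t",s["clock"],"pos",np.round(s["position"],4),"jawyaw",round(np.arctan2(A[1,2],A[0,2]),4),"tilt",np.round(A[:,1],3),"w",round(s["width"],4),"F",np.round(s["contact_force"],1),"q",np.round(s["qpos"],2))
E
python3 st.py
```

```text
t 4.85 pos [ 0.4895 -0.1042  0.2641] jawyaw 1.6006 tilt [-0.001  0.001 -1.   ] w 0.0499 F [-0.7 -0.8 -0.4] q [-0.35  0.15  1.63  0.    1.36 -1.95]
```

>>> {"fn": "jog_arm", "kwargs": {"targets": [[0.05, [0, -0.0015, -0.03], 0], [0.05, [0, 0, -0.03], 0], [0.05, [0, 0, -0.03], 0], [0.05, [0, 0, -0.015], 0], [0.05, [0, 0, -0.008], 0], [0.05, [0, 0, 0], 0]]}}

```text
clock: 5.6
position: [0.4901, -0.1059, 0.1516]
ee_rot: [0.707, -0.707, -0.011, 0.011]
contact_force: [0.9, -0.2, 1.1]
width: 0.0499
```

```bash
python3 st.py
python3 - <<'E'
from h import *
p,d=get_image("side");cv2.imwrite("pics/s2.png",cv2.resize(p[180:330,200:360,::-1],None,fx=4.5,fy=4,interpolation=cv2.INTER_CUBIC))
E
```

```text
t 5.6 pos [ 0.4901 -0.1059  0.1516] jawyaw 1.6014 tilt [ 0.  0. -1.] w 0.0499 F [ 0.9 -0.2  1.1] q [-0.35  0.24  1.81  0.    1.09 -1.95]
```

View pics/s2.png

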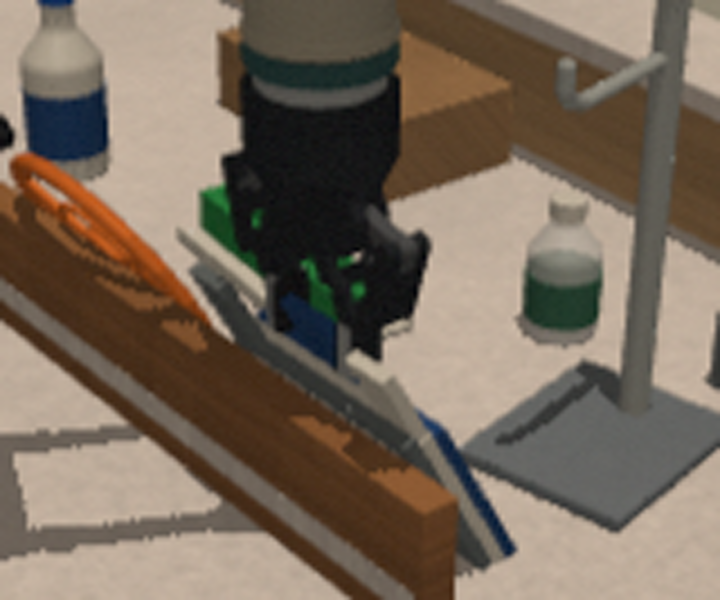

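The fingers straddle the blue tab at crop pixel (310,325), about image pixel (269,261). Closing and lifting.

>>> {"fn": "jog_arm", "kwargs": {"targets": [[0.0, [0, 0, 0], 0], [0.0, [0, 0, 0], 0], [0.0, [0, 0, 0], 0], [0.0, [0, 0, 0], 0], [0.0, [0.003, 0, 0.012], 0], [0.0, [0.005, 0, 0.02], 0], [0.0, [0.006, 0, 0.025], 0], [0.0, [0.006, 0, 0.03], 0], [0.0, [0, 0, 0.03], 0], [0.0, [0, 0, 0], 0]], "force": 30}}

```text
clock: 6.9
position: [0.5111, -0.1065, 0.2703]
ee_rot: [-0.707, 0.708, 0.012, -0.009]
contact_force: [-0.8, -0.3, -2.1]
width: 0.0356
```

```bash
python3 st.py
python3 - <<'E'
from h import *
for n in("side","top"):
    p,d=get_image(n);np.save(f"pics/{n}3.npy",d);cv2.imwrite(f"pics/{n}3raw.png",p[:,:,::-1])
    q=p[130:330,180:380,::-1] if n=="side" else p[130:280,220:400,::-1];cv2.imwrite(f"pics/{n}3.png",cv2.resize(q,None,fx=3,fy=3,interpolation=cv2.INTER_CUBIC))
E
```

```text
t 6.9 pos [ 0.5111 -0.1065  0.2703] jawyaw 1.601 tilt [ 0.004 -0.001 -1.   ] w 0.0356 F [-0.8 -0.3 -2.1] q [-0.34  0.18  1.58  0.    1.38 -1.94]
```

View pics/side3.png

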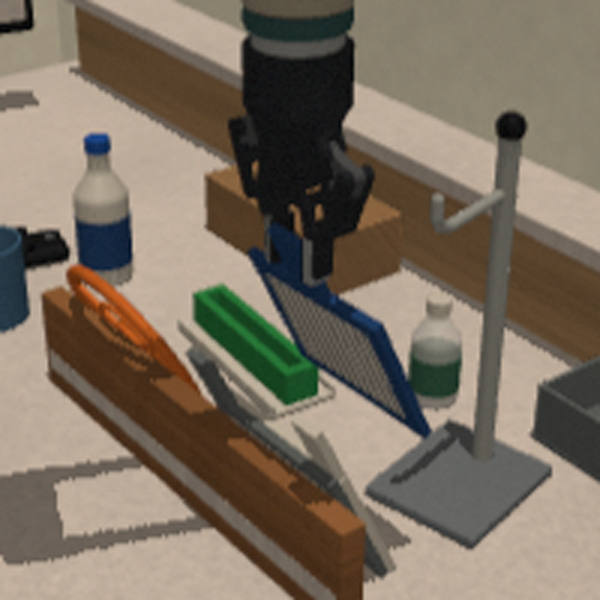

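View pics/top3.png

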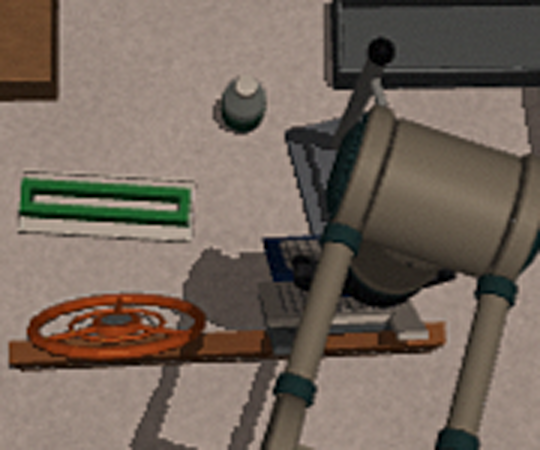

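The blue frame is lifted at side crop (340,330), about image pixel (293,240), still tilted. White and grey stayed leaning. Measuring the tilt next.

```bash
cat > bl.py <<'E'
from sdf import *
import sys
ff=lambda L:np.minimum(box(L,(0,0,.065),(.004,.075,.065)),box(L,(0,0,.1575),(.004,.018,.0275)))
def fitblue(cam,d,p,tcp,yaw,lean=.35,hang=.152):
    hsv=cv2.cvtColor(p,cv2.COLOR_RGB2HSV);P,uv=cloud(cam,d);h=hsv[uv[:,1],uv[:,0]].astype(int)
    k=blue(h)&(np.linalg.norm(P-tcp-[0.03,0,-.09],axis=1)<.16)
    P=P[k]
    x0=[tcp[0]+hang*np.sin(lean),tcp[1],yaw,lean,tcp[2]-hang*np.cos(lean)]
    return fitp(P,ff,x0,leanL,gate=.03)
E
python3 - <<'E'
from bl import *
s=manip.get_state()["position"]
for n in("side","top"):
    p=cv2.imread(f"pics/{n}3raw.png")[:,:,::-1].copy();d=np.load(f"pics/{n}3.npy")
    for l in(.2,.4): print(n,fitblue(n,d,p,s,.03,l))
E
```

```text
side (array([ 0.5793, -0.1046,  0.0296,  0.4433,  0.1208]), 544, np.float64(0.0004586442981418734))
side (array([ 0.5793, -0.1046,  0.0296,  0.4433,  0.1208]), 544, np.float64(0.00045864429863049297))
top (array([ 0.5792, -0.1033,  0.042 ,  0.4388,  0.1206]), 82, np.float64(0.0006157345852913789))
top (array([ 0.579 , -0.1034,  0.0391,  0.4382,  0.1206]), 83, np.float64(0.0006146933374381412))
```

Lean is 25.4°, so the grip holds the tilt. I'll pivot the frame upright by pushing its foot against the rack's outer wall, first with yaw aligned.

>>> {"fn": "jog_arm", "kwargs": {"targets": [[0.0, [0.003, 0.03, 0], -0.0135], [0.0, [0.003, 0.032, 0], -0.0135], [0.0, [0.003, 0.032, 0], -0.0135], [0.0, [0.003, 0.032, 0], -0.0135], [0.0, [0.003, 0.032, 0], -0.0135], [0.0, [0.003, 0.032, 0], -0.0135], [0.0, [0.003, 0.032, 0], -0.0135], [0.0, [0.003, 0.0275, -0.02], -0.0135], [0.0, [0, 0, -0.04], 0], [0.0, [0, 0, -0.032], 0]]}}

```text
clock: 8.25
position: [0.5319, 0.1436, 0.1728]
ee_rot: [-0.706, 0.707, -0.029, 0.025]
contact_force: [-0.7, -0.2, -3.1]
width: 0.0357
```

```bash
python3 st.py
cat > look.py <<'E'
from bl import *
import sys
tag=sys.argv[1];lean=float(sys.argv[2]) if len(sys.argv)>2 else .44
s=manip.get_state();A=R.from_quat(s["ee_rot"],scalar_first=True).as_matrix();yaw=np.arctan2(A[1,2],A[0,2])-np.pi/2
rk=np.array([.638,.1351]);ry=-.078
for n in("side","top"):
    p,d=get_image(n);cv2.imwrite(f"pics/{n}{tag}.png",cv2.resize(p[130:330,180:380,::-1],None,fx=3,fy=3,interpolation=cv2.INTER_CUBIC))
    try:
        x,N,m=fitblue(n,d,p,s["position"],yaw,lean)
        dd=x[:2]-rk;c,q=np.cos(ry),np.sin(ry)
        print(n,"foot",x[:2],"z",x[4],"yaw",x[2],"lean",x[3],"n",N,m,"| tcp->foot",x[[0,1,4]]-s["position"],"| in rack",c*dd[0]+q*dd[1],-q*dd[0]+c*dd[1])
    except Exception as e: print(n,"fail",e)
E
python3 look.py 4 .44
```

```text
t 8.25 pos [0.5319 0.1436 0.1728] jawyaw 1.494 tilt [-0.005 -0.001 -1.   ] w 0.0357 F [-0.7 -0.2 -3.1] q [ 0.14  0.3   1.67  0.    1.18 -1.36]
side foot [0.598  0.1379] z 0.022846673987439347 yaw -0.07071339132558008 lean 0.4321471642110749 n 204 0.0006185991234819938 | tcp->foot [ 0.0661 -0.0057 -0.15  ] | in rack -0.040137229003054574 -0.0002940119152218105
top foot [0.6    0.0641] z 0.020815443352590484 yaw -0.011738896060661178 lean 0.4394332339304011 n 51 0.0007199959760328415 | tcp->foot [ 0.0682 -0.0795 -0.152 ] | in rack -0.03230479217832693 -0.07371579419641168
```

View pics/side4.png

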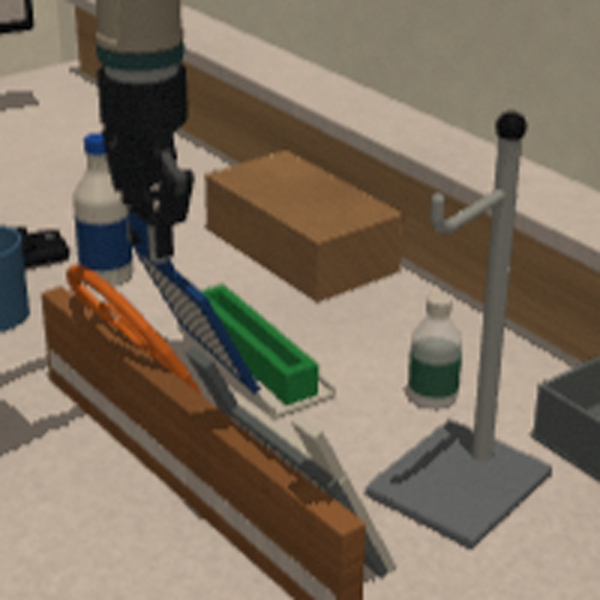

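>>> {"fn": "jog_arm", "kwargs": {"targets": [[0.0, [0.014, -0.001, 0.002], 0], [0.0, [0.0134, -0.001, 0.0056], 0], [0.0, [0.0139, -0.001, 0.0045], 0], [0.0, [0.0143, -0.001, 0.0032], 0], [0.0, [0.0143, -0.001, 0.0019], 0], [0.0, [0.0145, -0.001, 0.0006], 0], [0.0, [0, 0, 0], 0]]}}

```text
clock: 9.22
position: [0.6202, 0.1372, 0.1939]
ee_rot: [0.707, -0.706, 0.027, -0.028]
contact_force: [-0.4, 0.3, -2.1]
width: 0.0352
```

```bash
python3 st.py;python3 look.py 5 .1
```

```text
t 9.225 pos [0.6202 0.1372 0.1939] jawyaw 1.4926 tilt [ 0.002  0.    -1.   ] w 0.0352 F [-0.4  0.3 -2.1] q [ 0.11  0.4   1.46  0.    1.28 -1.38]
side foot [0.6146 0.1373] z 0.02950450542572616 yaw -0.0728657290798673 lean 0.005803248710644431 n 481 0.0007555655096665569 | tcp->foot [-0.0056  0.0001 -0.1644] | in rack -0.023518800110496854 0.000387434901248977
top foot [0.6174 0.138 ] z 0.03051610605694077 yaw -0.0747768476121082 lean 0.007579484476412237 n 181 0.00044859311891188355 | tcp->foot [-0.0027  0.0008 -0.1634] | in rack -0.02072572070435433 0.0013260912593187407
```

View pics/side5.png

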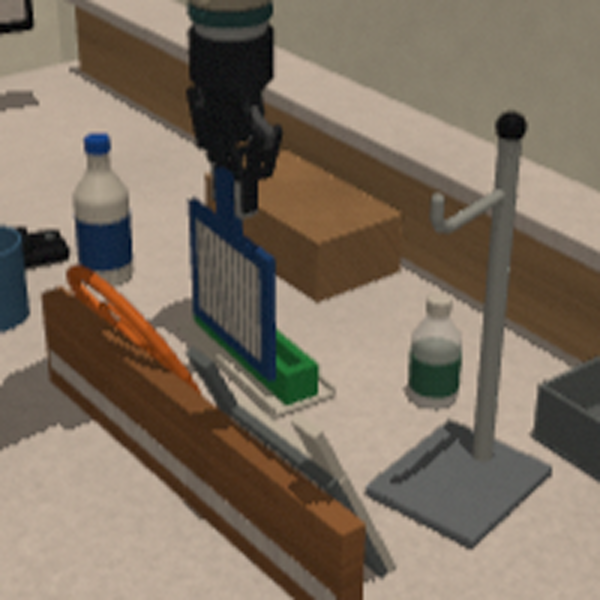

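Frame is upright: lean 0.006, yaw -0.074, foot against the wall at rack x -0.022. Lifting over the slot.

>>> {"fn": "jog_arm", "kwargs": {"targets": [[0.0, [-0.001, 0, 0.016], 0], [0.0, [0, 0, 0.016], 0], [0.0, [0.011, -0.0015, 0], -0.003], [0.0, [0.012, -0.0012, 0], 0], [0.0, [0, 0, 0], 0], [0.0, [0, 0, 0], 0]]}}

```text
clock: 10.07
position: [0.6401, 0.1345, 0.2252]
ee_rot: [-0.706, 0.707, -0.029, 0.028]
contact_force: [0.3, -0.3, -1.8]
width: 0.0353
```

```bash
python3 st.py;python3 look.py 6 .0
```

```text
t 10.075 pos [0.6401 0.1345 0.2252] jawyaw 1.4898 tilt [-0.002 -0.    -1.   ] w 0.0353 F [ 0.3 -0.3 -1.8] q [ 0.1   0.41  1.36  0.    1.37 -1.39]
side foot [0.6339 0.1348] z 0.06095452431418769 yaw -0.07798347488782817 lean 0.001426997308165359 n 494 0.0006648337735422336 | tcp->foot [-0.0061  0.0003 -0.1642] | in rack -0.004034487113906195 -0.0006282455459595402
top foot [0.637  0.1352] z 0.061270267550068716 yaw -0.07600521591539987 lean 0.0035334785267678967 n 212 0.0004550038032619585 | tcp->foot [-0.0031  0.0007 -0.1639] | in rack -0.0010099786618722264 4.886905270742257e-05
```

View pics/side6.png

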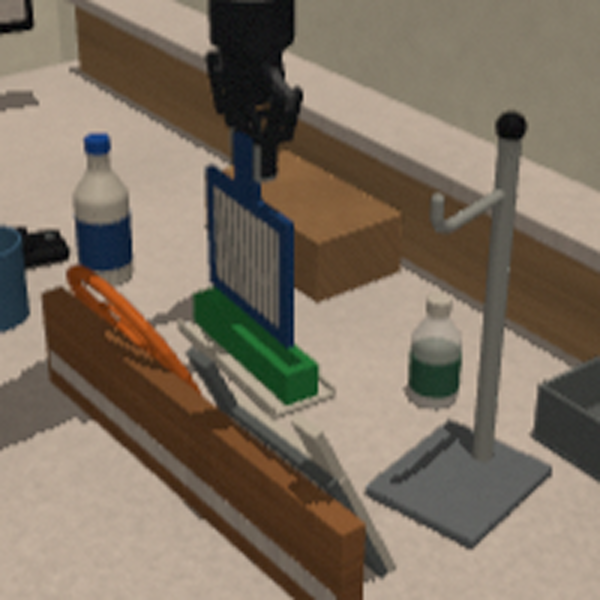

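Both cameras put the foot 2.8 mm short in x of the rack's fitted centre. Correcting and lowering.

>>> {"fn": "jog_arm", "kwargs": {"targets": [[0.0, [0.0025, 0, 0], 0], [0.0, [0, 0, -0.012], 0], [0.0, [0, 0, -0.012], 0], [0.0, [0, 0, -0.008], 0], [0.0, [0, 0, -0.005], 0], [0.0, [0, 0, 0], 0]]}}

```text
clock: 10.92
position: [0.6427, 0.1346, 0.1886]
ee_rot: [-0.707, 0.707, -0.029, 0.028]
contact_force: [0.2, 0.5, -2.5]
width: 0.0355
```

```bash
python3 st.py;python3 look.py 7 .0
```

```text
t 10.925 pos [0.6427 0.1346 0.1886] jawyaw 1.49 tilt [-0.001 -0.    -1.   ] w 0.0355 F [ 0.2  0.5 -2.5] q [ 0.1   0.43  1.41  0.    1.3  -1.39]
side foot [0.6294 0.1345] z 0.03392365133047732 yaw -0.06652341342642577 lean 0.0061362924106151 n 414 0.0009256876912546209 | tcp->foot [-0.0133 -0.0001 -0.1547] | in rack -0.008557856655545162 -0.0012851883473773426
top foot [0.6404 0.136 ] z 0.026049623173444957 yaw -0.07771763953418852 lean 0.004831394061331714 n 183 0.0004783193978401788 | tcp->foot [-0.0023  0.0015 -0.1625] | in rack 0.002270254158600157 0.0011270903169456573
```

View pics/side7.png

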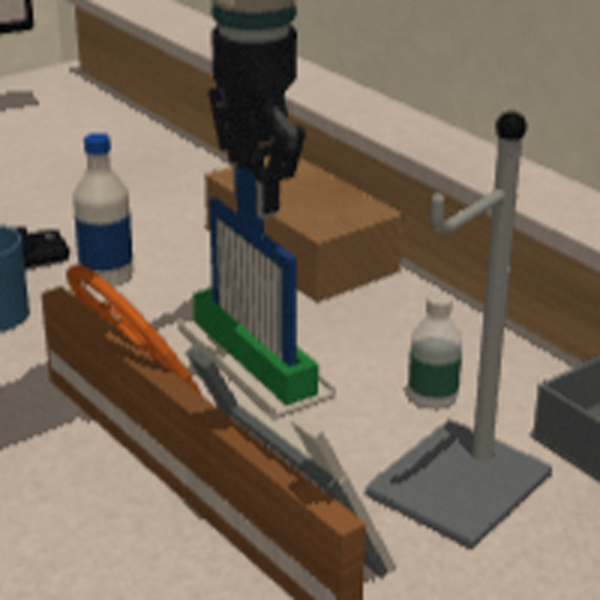

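The bottom is inside the slot at crop (290,360), with no contact force. Lowering to the floor and releasing.

>>> {"fn": "jog_arm", "kwargs": {"targets": [[0.0, [0, 0, -0.008], 0], [0.0, [0, 0, -0.007], 0], [0.0, [0, 0, -0.003], 0], [0.0, [0, 0, 0], 0], [0.044, [0, 0, 0], 0], [0.05, [0, 0, 0], 0], [0.05, [0, 0, 0], 0]]}}

```text
clock: 11.9
position: [0.6428, 0.1346, 0.1707]
ee_rot: [0.707, -0.707, 0.029, -0.028]
contact_force: [0.1, 0.0, -0.2]
width: 0.0498
```

```bash
python3 st.py;python3 look.py 8 .0
```

```text
t 11.9 pos [0.6428 0.1346 0.1707] jawyaw 1.49 tilt [-0.001  0.    -1.   ] w 0.0498 F [ 0.1  0.  -0.2] q [ 0.1   0.45  1.44  0.    1.26 -1.39]
side foot [0.6312 0.1351] z 0.018338603109877175 yaw -0.06384327156272347 lean 0.0017138866315748896 n 401 0.0011133571737078187 | tcp->foot [-0.0115  0.0005 -0.1524] | in rack -0.0067424218777648055 -0.0005391884775949337
top foot [0.6411 0.1385] z 0.010774139892078493 yaw -0.0794210426982015 lean -0.009206630401168097 n 160 0.0004227712294902013 | tcp->foot [-0.0017  0.0039 -0.16  ] | in rack 0.002834482663285528 0.0036742062765749996
```

View pics/side8.png

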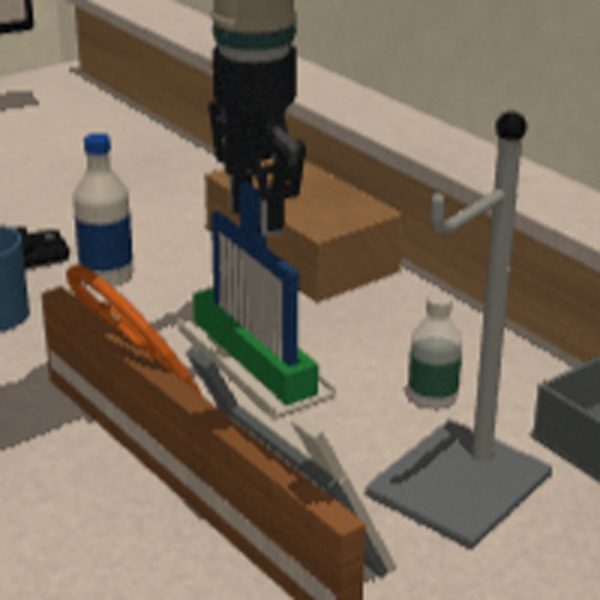

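The blue frame sits in the slot, released, foot z about 0.010 m (fit) and force about 0. Going up and over to the guard rim at (0.467, 0.081, 0.152), on the -y side of its top.

>>> {"fn": "jog_arm", "kwargs": {"targets": [[0.05, [0, 0, 0.04], 0], [0.05, [0, 0, 0.05], 0], [0.05, [-0.02, -0.0053, 0.03], -0.155], [0.05, [-0.025, -0.008, 0], -0.16], [0.05, [-0.025, -0.008, 0], -0.16], [0.05, [-0.025, -0.008, 0], -0.16], [0.05, [-0.025, -0.008, 0], -0.16], [0.05, [-0.025, -0.008, 0], -0.16], [0.05, [-0.025, -0.008, 0], -0.16], [0.05, [-0.006, 0, 0], -0.16]]}}

```text
clock: 13.25
position: [0.4652, 0.0809, 0.2913]
ee_rot: [-0.549, 0.55, -0.445, 0.445]
contact_force: [1.2, -0.2, -0.3]
width: 0.0501
```

```bash
python3 st.py
```

```text
t 13.25 pos [0.4652 0.0809 0.2913] jawyaw 0.2092 tilt [-0. -0. -1.] w 0.0501 F [ 1.2 -0.2 -0.3] q [ 0.02  0.1   1.63 -0.    1.42 -0.18]
```

>>> {"fn": "jog_arm", "kwargs": {"targets": [[0.05, [0.0015, 0.0005, -0.035], 0.005], [0.05, [0, 0, -0.04], 0], [0.05, [0, 0, -0.035], 0], [0.05, [0, 0, -0.02], 0], [0.05, [0, 0, -0.0095], 0], [0.05, [0, 0, 0], 0]]}}

```text
clock: 14.0
position: [0.4683, 0.0818, 0.1514]
ee_rot: [-0.552, 0.552, -0.442, 0.442]
contact_force: [0.1, 1.7, 0.6]
width: 0.05
```

```bash
python3 st.py;python3 - <<'E'
from h import *
a=[]
for n in("side","top"):
    p,d=get_image(n);q=p[180:300,180:300,::-1] if n=="side" else p[170:290,210:330,::-1]
    a.append(cv2.resize(q,None,fx=3.3,fy=4,interpolation=cv2.INTER_CUBIC))
cv2.imwrite("pics/g9.png",np.hstack(a))
E
```

```text
t 14.0 pos [0.4683 0.0818 0.1514] jawyaw 0.22 tilt [-0.001  0.    -1.   ] w 0.05 F [0.1 1.7 0.6] q [ 0.03  0.21  1.86  0.    1.07 -0.19]
```

View pics/g9.png

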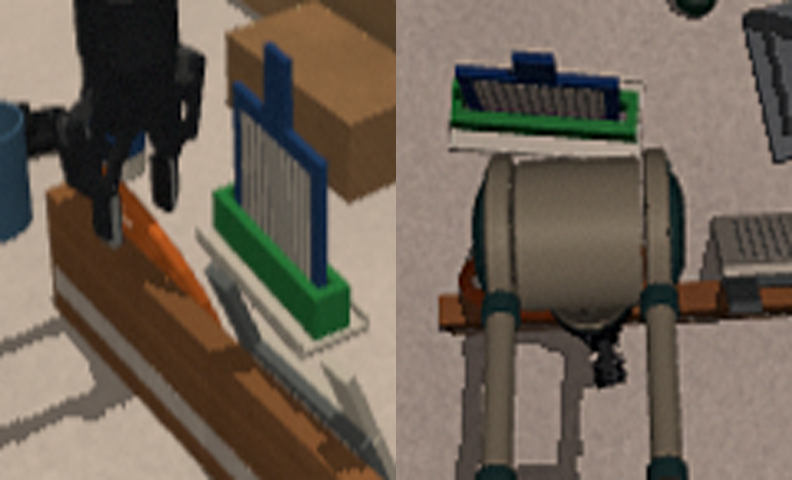

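The blue frame stands upright in the rack (side, about pixel (265,228)), and the fingers straddle the rim (about pixel (219,229)). Closing firmly and lifting.

>>> {"fn": "jog_arm", "kwargs": {"targets": [[0.0, [0, 0, 0], 0], [0.0, [0, 0, 0], 0], [0.0, [0, 0, 0], 0], [0.0, [0, 0, 0], 0], [0.0, [0, 0, 0], 0], [0.0, [0, 0, 0.015], 0], [0.0, [0, 0, 0.02], 0], [0.0, [0, 0, 0.03], 0], [0.0, [0, 0, 0.03], 0], [0.0, [0, 0, 0.03], 0]], "force": 90}}

```text
clock: 15.35
position: [0.4678, 0.0818, 0.2765]
ee_rot: [-0.551, 0.552, -0.443, 0.442]
contact_force: [0.5, -0.9, -3.1]
width: 0.0095
```

```bash
python3 st.py;cat > gl.py <<'E'
from sdf import *
import sys
# general rotation guard fit: params x,y,z, rotvec ; returns centre, axle, up
def fitg(cams,tcp,x0,rv0):
    x=np.r_[x0,rv0]
    Ps=[]
    for n,(p,d) in cams.items():
        hsv=cv2.cvtColor(p,cv2.COLOR_RGB2HSV);P,uv=cloud(n,d);h=hsv[uv[:,1],uv[:,0]].astype(int)
        Q=P[orange(h)&(np.linalg.norm(P-tcp,axis=1)<.24)];Ps.append(Q)
    P=np.concatenate(Ps)
    L=lambda P,x:(P-x[:3])@R.from_rotvec(x[3:]).as_matrix()
    g=.03
    for i in range(6):
        dd=guard(L(P,x));Q=P[abs(dd)<g];g=max(g*.6,.006)
        x=least_squares(lambda x:guard(L(Q,x)),x,loss="soft_l1",f_scale=.0015,x_scale=[.01]*3+[.1]*3).x
    return x,len(Q),len(P),np.median(abs(guard(L(Q,x))))
def grab(tag,box=(100,330,150,400)):
    o={}
    for n in("side","top"):
        p,d=get_image(n);o[n]=(p,d);a,b,c,e=box
        cv2.imwrite(f"pics/{n}{tag}.png",cv2.resize(p[a:b,c:e,::-1],None,fx=2.5,fy=2.5,interpolation=cv2.INTER_CUBIC))
    return o
def report(o,tcp,x0,rv0):
    for cs in(["side"],["top"],["side","top"]):
        try:
            x,n,N,m=fitg({k:o[k] for k in cs},tcp,x0,rv0);A=R.from_rotvec(x[3:]).as_matrix()
            print(cs,"c",x[:3],"axle yaw",round(np.arctan2(A[1,0],A[0,0]),3),"lean",round(np.arcsin(A[2,0]),3),"roll",round(np.arctan2(-A[2,1],A[2,2]),3),"c-tcp",x[:3]-tcp,n,N,m,"rv",x[3:])
        except Exception as e: print(cs,e)
E
python3 - <<'E'
from gl import *
s=manip.get_state()["position"];o=grab("10")
rv=(R.from_euler("z",.03)*R.from_euler("y",-.447)).as_rotvec()
report(o,s,s+np.array([.033,.038,-.068]),rv)
E
```

```text
t 15.35 pos [0.4678 0.0818 0.2765] jawyaw 0.22 tilt [-0.002 -0.    -1.   ] w 0.0095 F [ 0.5 -0.9 -3.1] q [ 0.03  0.11  1.65  0.    1.38 -0.19]
['side'] c [0.4959 0.1192 0.2073] axle yaw 0.06 lean 0.402 roll 0.009 c-tcp [ 0.028   0.0374 -0.0692] 553 610 0.0010263417957757405 rv [ 0.0036 -0.402   0.0573]
['top'] c [0.5018 0.1202 0.2107] axle yaw 0.058 lean 0.401 roll -0.044 c-tcp [ 0.034   0.0383 -0.0658] 59 100 0.0004875536550073825 rv [ 0.0553 -0.3993  0.0661]
['side', 'top'] c [0.4962 0.1192 0.2076] axle yaw 0.051 lean 0.397 roll 0.004 c-tcp [ 0.0284  0.0374 -0.0689] 603 710 0.0011277513765441474 rv [ 0.0061 -0.3971  0.0499]
```

View pics/side10.png

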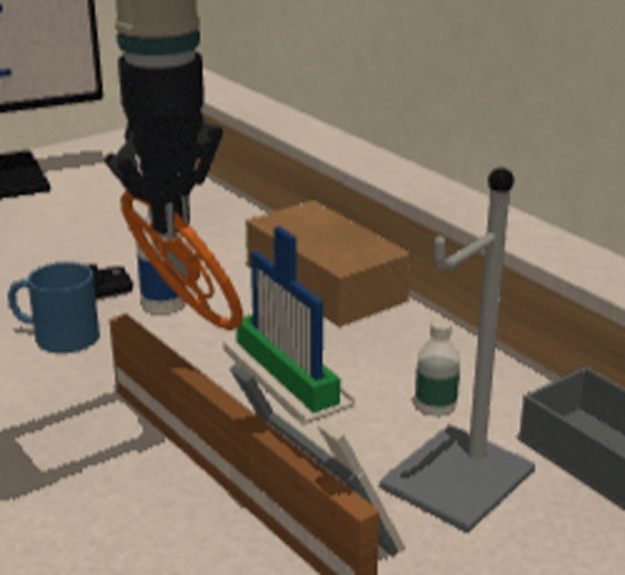

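The guard is held at lean about 0.40, its ring at crop (180,260), about image pixel (222,204). White and grey are undisturbed. Next I'll check which orientations let it thread over the hook's upturned tip.

```bash
cat > plan.py <<'E'
from sdf import hook,np,R
from scipy import ndimage
def gpts(rr=.003):
    pts=[];rad=[]
    for r,t,n in((.086,.006,120),(.048,rr,70)):
        a=np.linspace(0,2*np.pi,n,endpoint=False);pts.append(np.c_[0*a,r*np.cos(a),r*np.sin(a)]);rad.append(np.full(n,t))
    for a in(30,150,270):
        s=np.linspace(.026,.086,14);a=np.radians(a);pts.append(np.c_[0*s,s*np.cos(a),s*np.sin(a)]);rad.append(np.full(14,.0035))
    for r in(.0,.012,.022):
        a=np.linspace(0,2*np.pi,16);pts.append(np.c_[0*a,r*np.cos(a),r*np.sin(a)]);rad.append(np.full(16,.008))
    return np.concatenate(pts),np.concatenate(rad)
def grip(tcp,jy):
    # finger/body sample pts in world-ish (hook) frame, tcp rel to guard centre
    J=np.array([np.cos(jy),np.sin(jy),0]);W=np.array([-np.sin(jy),np.cos(jy),0]);P=[];r=[]
    for sgn in(-1,1):
        for j in(.011,.018):
            for w in(-.007,0,.007):
                for z in np.arange(-.013,.06,.008):P.append(tcp+sgn*j*J+w*W+[0,0,z]);r.append(.004)
    for j in np.linspace(-.04,.04,7):
        for w in np.linspace(-.036,.036,7):
            for z in(.058,.07,.09):P.append(tcp+j*J+w*W+[0,0,z]);r.append(.004)
    return np.array(P),np.array(r)
def clear(lean,dyaw,roll=0.,yg=-.038,jawoff=.16,rr=.003,withgrip=True,g=.002):
    # guard axle yaw in hook frame = pi+dyaw
    A=(R.from_euler("z",np.pi+dyaw)*R.from_euler("y",-lean)*R.from_euler("x",roll)).as_matrix()
    p,r=gpts(rr);p=p@A.T
    tcp=A@np.array([0,yg,np.sqrt(.086**2-yg**2)])-[0,0,.002]
    if withgrip:
        q,s=grip(tcp,np.pi+dyaw+jawoff);p=np.r_[p,q];r=np.r_[r,s]
    xs=np.arange(-.16,.03,g);ys=np.arange(-.06,.0601,g);zs=np.arange(.15,.30,g)
    G=np.stack(np.meshgrid(xs,ys,zs,indexing="ij"),-1).reshape(-1,3);C=np.full(len(G),1.)
    for a,b in zip(p,r):C=np.minimum(C,hook(G+a)-b)
    C=C.reshape(len(xs),len(ys),len(zs))
    goal=np.array([-.008,0,.283])-A@np.array([0,0,.086])
    gi=tuple(int(round((goal[i]-(xs,ys,zs)[i][0])/g)) for i in range(3))
    return C,(xs,ys,zs),A,tcp,goal,gi
def bottleneck(C,gi,si=(3,30,30)):
    best=None
    for c in np.arange(-.004,.008,.0005):
        l,n=ndimage.label(C>c)
        if l[gi] and l[gi]==l[si]:best=c
    return best
E
python3 - <<'E'
from plan import *
import time
for lean in(0,.2,.4,.5,.6,.7):
  for dy in(0,.3,-.3):
    t=time.time();C,ax,A,tcp,goal,gi=clear(lean,dy,g=.003);si=(3,20,25)
    print(lean,dy,"goal",round(C[gi],4),"start",round(C[si],4),"bn",bottleneck(C,gi,si),round(time.time()-t,1))
E
```

```text
0 0 goal 0.003 start 0.0791 bn -0.0015 15.3
0 0.3 goal 0.003 start 0.0847 bn -0.002 13.0
0 -0.3 goal 0.003 start 0.0763 bn -0.002 12.9
0.2 0 goal 0.0013 start 0.0676 bn -0.0015 13.0
0.2 0.3 goal 0.0013 start 0.0748 bn -0.0015 13.3
0.2 -0.3 goal 0.0013 start 0.0609 bn -0.0015 13.2
0.4 0 goal 0.0022 start 0.0553 bn -0.0005 13.0
0.4 0.3 goal 0.0022 start 0.0615 bn 0.0 11.9
0.4 -0.3 goal 0.0022 start 0.0462 bn 0.0 10.9
0.5 0 goal 0.0015 start 0.049 bn 0.001 10.4
0.5 0.3 goal 0.0015 start 0.0541 bn 0.001 10.5
0.5 -0.3 goal 0.0015 start 0.0393 bn 0.001 11.0
0.6 0 goal 0.003 start 0.0426 bn 0.0025000000000000005 10.5
0.6 0.3 goal 0.003 start 0.0471 bn 0.002 9.8
0.6 -0.3 goal 0.003 start 0.0327 bn 0.0025000000000000005 9.8
0.7 0 goal 0.0008 start 0.0362 bn 0.0005000000000000004 9.7
0.7 0.3 goal 0.0009 start 0.0406 bn 0.0005000000000000004 9.8
0.7 -0.3 goal 0.0009 start 0.0266 bn 0.0005000000000000004 10.0
```

```bash
cat >> plan.py <<'E'
def bn2(C,ax,A,si,g):
    # goal: rim crossing above bar inside crook: take max-clear cell in the local component near nominal goals at several rim angles
    best=(None,None)
    l0=None
    for c in np.arange(-.003,.012,.0005):
        l,n=ndimage.label(C>c);s=l[si]
        ok=False
        for ang in np.radians([60,70,80,90,100,110,120]):
            goal=np.array([-.008,0,.286])-A@(.086*np.array([0,np.cos(ang),np.sin(ang)]))
            gi=tuple(int(round((goal[i]-ax[i][0])/g)) for i in range(3))
            if all(0<=gi[i]<C.shape[i] for i in range(3)) and s and l[gi]==s:ok=True;best=(c,np.degrees(ang))
        if not ok:break
    return best
E
python3 - <<'E'
from plan import *
for lean in(0,.2,.4,-.2):
  for roll in(0,-.2,-.45,-.6,.45):
    C,ax,A,tcp,goal,gi=clear(lean,0,roll=roll,g=.003)
    print(lean,roll,bn2(C,ax,A,(3,20,25),.003))
E
```

```text
0 0 (np.float64(-0.0015), np.float64(100.0))
0 -0.2 (np.float64(0.0), np.float64(100.0))
0 -0.45 (np.float64(0.002), np.float64(100.0))
0 -0.6 (np.float64(0.0024999999999999996), np.float64(100.0))
0 0.45 (np.float64(-0.0005), np.float64(90.0))
0.2 0 (np.float64(-0.0015), np.float64(100.0))
0.2 -0.2 (np.float64(-0.0005), np.float64(100.0))
0.2 -0.45 (np.float64(0.0024999999999999996), np.float64(100.0))
0.2 -0.6 (np.float64(0.0035000000000000005), np.float64(100.0))
0.2 0.45 (np.float64(-0.0005), np.float64(90.0))
0.4 0 (np.float64(-0.0005), np.float64(100.0))
0.4 -0.2 (np.float64(0.001), np.float64(100.0))
0.4 -0.45 (np.float64(0.003), np.float64(100.0))
0.4 -0.6 (np.float64(0.0035000000000000005), np.float64(90.0))
0.4 0.45 (np.float64(0.001), np.float64(90.0))
-0.2 0 (np.float64(-0.002), np.float64(100.0))
-0.2 -0.2 (np.float64(-0.001), np.float64(100.0))
-0.2 -0.45 (np.float64(0.002), np.float64(100.0))
-0.2 -0.6 (np.float64(0.0035000000000000005), np.float64(100.0))
-0.2 0.45 (np.float64(-0.001), np.float64(90.0))
```

Rolling the guard in its plane widens the vertical gap for the tip. I'll lighten the grip so it swings under the grasp, then look.

>>> {"fn": "jog_arm", "kwargs": {"targets": [[0.0, [-0.02, 0, 0.03], 0], [0.0, [-0.02, 0, 0.03], 0], [0.0, [0, 0, 0], 0], [0.0, [0, 0, 0], 0]], "force": 20}}

```text
clock: 15.95
position: [0.4281, 0.0818, 0.3347]
ee_rot: [-0.551, 0.552, -0.443, 0.442]
contact_force: [-0.5, -0.7, -4.3]
width: 0.0097
```

```bash
python3 st.py;python3 - <<'E'
from gl import *
s=manip.get_state()["position"];o=grab("11")
for r in(0,-.45):
    rv=(R.from_euler("z",.05)*R.from_euler("y",-.4)*R.from_euler("x",r)).as_rotvec()
    A=R.from_rotvec(rv).as_matrix()
    report(o,s,s-A@np.array([0,-.038,.077]),rv)
E
```

```text
t 15.95 pos [0.4281 0.0818 0.3347] jawyaw 0.22 tilt [-0.002 -0.    -1.   ] w 0.0097 F [-0.5 -0.7 -4.3] q [ 0.03  0.02  1.61 -0.    1.52 -0.19]
['side'] c [0.4559 0.1191 0.2652] axle yaw 0.065 lean 0.395 roll 0.025 c-tcp [ 0.0278  0.0373 -0.0695] 633 689 0.0009721098946531208 rv [-0.0115 -0.3959  0.0597]
['top'] c [0.4593 0.1199 0.2629] axle yaw 0.027 lean 0.398 roll -0.009 c-tcp [ 0.0312  0.0381 -0.0718] 2 2 4.12109223656143e-09 rv [ 0.0143 -0.3984  0.028 ]
['side', 'top'] c [0.4559 0.1191 0.2652] axle yaw 0.065 lean 0.395 roll 0.025 c-tcp [ 0.0278  0.0373 -0.0695] 635 691 0.0009641437087219455 rv [-0.0115 -0.3959  0.0596]
['side'] c [0.4559 0.1191 0.2652] axle yaw 0.065 lean 0.395 roll 0.025 c-tcp [ 0.0278  0.0373 -0.0695] 633 689 0.0009721099046604421 rv [-0.0115 -0.3959  0.0597]
['top'] c [0.4615 0.0842 0.2556] axle yaw 0.05 lean 0.4 roll 0.45 c-tcp [ 0.0334  0.0024 -0.0791] 0 2 nan rv [-0.4339 -0.4041 -0.0415]
['side', 'top'] c [0.4559 0.1191 0.2652] axle yaw 0.065 lean 0.395 roll 0.025 c-tcp [ 0.0278  0.0373 -0.0695] 635 691 0.0009641436771818824 rv [-0.0115 -0.3959  0.0596]
  return _methods._mean(a, axis=axis, dtype=dtype,
  ret = ret.dtype.type(ret / rcount)
```

View pics/side11.png

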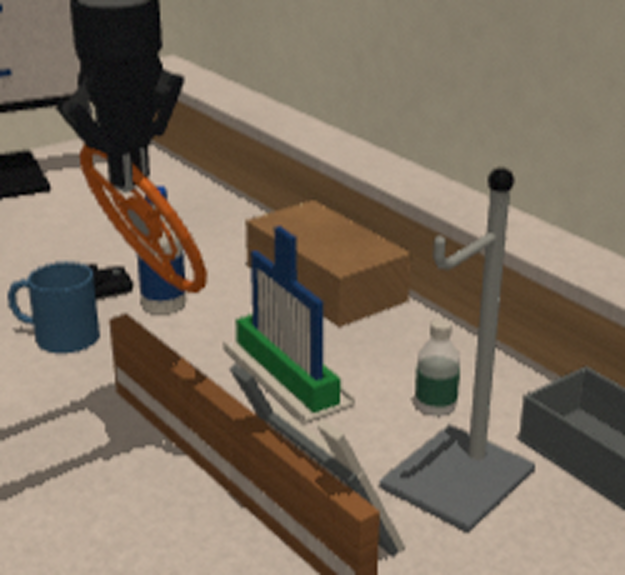

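The grip holds even at 20 N, so it won't swing. More reversed lean also opens the gap, so I'll check that option numerically.

```bash
cat > t.py <<'E'
from plan import *
import sys
from multiprocessing import Pool
def f(a):
    lean,dy,roll,g=a
    C,ax,A,tcp,goal,gi=clear(lean,dy,roll=roll,g=g)
    si=(3,len(ax[1])//2,len(ax[2])//2)
    best=(None,)
    for c in np.arange(-.002,.012,.0005):
        l,n=ndimage.label(C>c);s=l[si];ok=False
        for ang in np.radians([70,80,90,100,110]):
            for h in(.284,.287,.290):
                q=np.array([-.005,0,h])-A@(.086*np.array([0,np.cos(ang),np.sin(ang)]))
                k=tuple(int(round((q[i]-ax[i][0])/g)) for i in range(3))
                if s and all(0<=k[i]<C.shape[i] for i in range(3)) and l[k]==s:ok=True;best=(c,np.degrees(ang),h)
        if not ok:break
    return a,best
with Pool(8) as p:
    for r in p.imap(f,[(l,d,ro,.003) for l in(.4,.5,.6,.7,.8) for d in(0,-.3) for ro in(0,-.15)]):print(r)
E
nproc;python3 t.py
```

```text
4
((0.4, 0, 0, 0.003), (np.float64(-0.0005), np.float64(100.0), 0.29))
((0.4, 0, -0.15, 0.003), (np.float64(0.001), np.float64(100.0), 0.29))
((0.4, -0.3, 0, 0.003), (np.float64(0.0), np.float64(100.0), 0.29))
((0.4, -0.3, -0.15, 0.003), (np.float64(0.0015), np.float64(100.0), 0.29))
((0.5, 0, 0, 0.003), (np.float64(0.001), np.float64(100.0), 0.29))
((0.5, 0, -0.15, 0.003), (np.float64(0.002), np.float64(100.0), 0.29))
((0.5, -0.3, 0, 0.003), (np.float64(0.0015), np.float64(100.0), 0.29))
((0.5, -0.3, -0.15, 0.003), (np.float64(0.002), np.float64(100.0), 0.29))
((0.6, 0, 0, 0.003), (np.float64(0.0025000000000000005), np.float64(100.0), 0.29))
((0.6, 0, -0.15, 0.003), (np.float64(0.003), np.float64(100.0), 0.29))
((0.6, -0.3, 0, 0.003), (np.float64(0.0025000000000000005), np.float64(100.0), 0.29))
((0.6, -0.3, -0.15, 0.003), (np.float64(0.003), np.float64(100.0), 0.29))
((0.7, 0, 0, 0.003), (np.float64(0.004), np.float64(100.0), 0.287))
((0.7, 0, -0.15, 0.003), (np.float64(0.005), np.float64(70.0), 0.29))
((0.7, -0.3, 0, 0.003), (np.float64(0.0045000000000000005), np.float64(70.0), 0.29))
((0.7, -0.3, -0.15, 0.003), (np.float64(0.0045000000000000005), np.float64(70.0), 0.29))
((0.8, 0, 0, 0.003), (np.float64(0.0034999999999999996), np.float64(90.0), 0.284))
((0.8, 0, -0.15, 0.003), (np.float64(0.004), np.float64(70.0), 0.29))
((0.8, -0.3, 0, 0.003), (np.float64(0.005), np.float64(70.0), 0.287))
((0.8, -0.3, -0.15, 0.003), (np.float64(0.0055), np.float64(70.0), 0.29))
```

Lean of about 0.75 rad, reversed by a half turn, gives about 5 mm of clearance. I'll increase the lean by pressing the guard's lower rim against the divider's back edge.

>>> {"fn": "jog_arm", "kwargs": {"targets": [[0.0, [0.02, 0, -0.02], 0], [0.0, [0, 0, -0.035], 0], [0.0, [0, 0, -0.03], 0], [0.0, [0, 0, -0.021], 0], [0.0, [-0.01, 0, 0], 0], [0.0, [-0.012, 0, -0.006], 0], [0.0, [-0.011, 0, -0.006], 0], [0.0, [-0.01, 0, -0.006], 0], [0.0, [-0.01, 0, -0.006], 0], [0.0, [0, 0, 0], 0]], "force": 40}}

```text
clock: 17.3
position: [0.3942, 0.0815, 0.2069]
ee_rot: [-0.552, 0.552, -0.442, 0.442]
contact_force: [0.1, -0.4, 0.9]
width: 0.0091
```

```bash
python3 st.py;python3 - <<'E'
from gl import *
s=manip.get_state()["position"];o=grab("12")
for l in(.4,.7):
    rv=(R.from_euler("z",.05)*R.from_euler("y",-l)).as_rotvec()
    A=R.from_rotvec(rv).as_matrix()
    report(o,s,s-A@np.array([0,-.038,.077]),rv)
E
```

```text
t 17.3 pos [0.3942 0.0815 0.2069] jawyaw 0.2202 tilt [-0.    -0.001 -1.   ] w 0.0091 F [ 0.1 -0.4  0.9] q [ 0.03  0.04  1.9  -0.    1.19 -0.19]
['side'] c [0.4484 0.1161 0.1527] axle yaw -0.07 lean 0.743 roll 0.452 c-tcp [ 0.0542  0.0346 -0.0542] 341 389 0.0009076492356982838 rv [-0.4564 -0.715  -0.233 ]
['top'] c [0.4477 0.1171 0.1624] axle yaw 0.005 lean 0.706 roll 0.084 c-tcp [ 0.0535  0.0357 -0.0445] 210 228 0.001374193641661621 rv [-0.0784 -0.7057 -0.0251]
['side', 'top'] c [0.4489 0.116  0.1527] axle yaw -0.073 lean 0.747 roll 0.444 c-tcp [ 0.0547  0.0346 -0.0542] 546 617 0.0010335796177066113 rv [-0.4501 -0.7193 -0.2347]
['side'] c [0.4484 0.116  0.1525] axle yaw -0.069 lean 0.742 roll 0.046 c-tcp [ 0.0542  0.0346 -0.0544] 353 389 0.0008942416469277679 rv [-0.0692 -0.7397 -0.0826]
['top'] c [0.4477 0.1173 0.1625] axle yaw -0.148 lean 0.728 roll -0.097 c-tcp [ 0.0535  0.0359 -0.0444] 209 228 0.0015058670344968508 rv [ 0.0387 -0.7322 -0.1064]
['side', 'top'] c [0.4491 0.1159 0.1525] axle yaw -0.074 lean 0.746 roll 0.009 c-tcp [ 0.0549  0.0345 -0.0544] 564 617 0.0010316572422460818 rv [-0.0356 -0.7455 -0.0733]
```

View pics/side12.png

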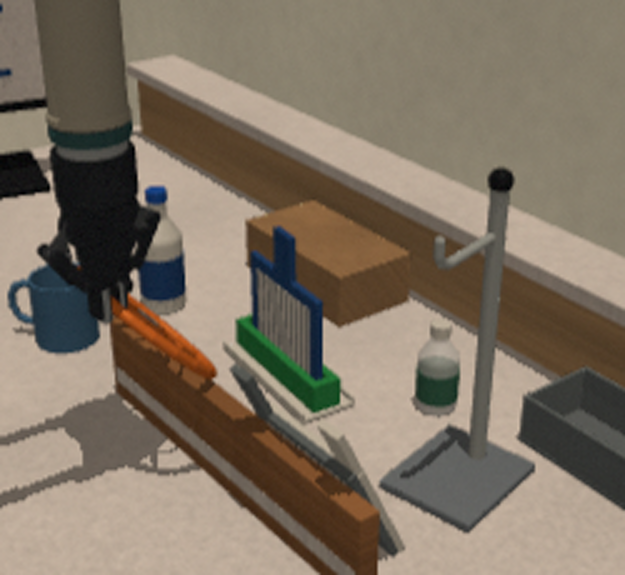

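Lean is now 0.745 and the other objects are unchanged (guard at crop (160,340), about image pixel (214,236)). Lifting clear and making the half turn.

>>> {"fn": "jog_arm", "kwargs": {"targets": [[0.0, [0.012, 0, 0.01], 0], [0.0, [0, 0, 0.04], 0], [0.0, [0, 0, 0.05], 0], [0.0, [0, 0, 0.05], 0], [0.0, [0, 0, 0.045], -0.1], [0.0, [0, -0.01, 0], -0.17], [0.0, [0, -0.01, 0], -0.17], [0.0, [0, -0.01, 0], -0.17], [0.0, [0, -0.01, 0], -0.17], [0.0, [0, -0.01, 0], -0.17]], "force": 60}}

```text
clock: 18.65
position: [0.4054, 0.0321, 0.4001]
ee_rot: [0.285, -0.289, 0.648, -0.645]
contact_force: [-0.8, -0.6, -2.8]
width: 0.0094
```

>>> {"fn": "jog_arm", "kwargs": {"targets": [[0.0, [0, -0.01, 0], -0.17], [0.0, [0, -0.01, 0], -0.17], [0.0, [0, -0.01, 0], -0.17], [0.0, [0, -0.01, 0], -0.17], [0.0, [0, -0.01, 0], -0.17], [0.0, [0, -0.01, 0], -0.17], [0.0, [0, -0.01, 0], -0.17], [0.0, [0, 0, 0], -0.17], [0.0, [0, 0, 0], -0.17], [0.0, [0, 0, 0], -0.17]]}}

```text
clock: 19.9
position: [0.4057, -0.0373, 0.4002]
ee_rot: [-0.299, 0.294, 0.642, -0.642]
contact_force: [-0.4, 0.1, -3.2]
width: 0.0094
```

>>> {"fn": "jog_arm", "kwargs": {"targets": [[0.0, [0, 0, 0], -0.17], [0.0, [0, 0, 0], 0]]}}

```text
clock: 20.15
position: [0.4062, -0.0375, 0.4005]
ee_rot: [0.349, -0.346, -0.616, 0.616]
contact_force: [-0.2, -0.2, -3.6]
width: 0.0094
```

```bash
python3 st.py;python3 - <<'E'
from gl import *
st=manip.get_state();s=st["position"];o=grab("13",(60,330,130,380))
y=-.07-2.84
rv=(R.from_euler("z",y)*R.from_euler("y",-.745)).as_rotvec()
A=R.from_rotvec(rv).as_matrix()
report(o,s,s-A@np.array([0,-.038,.077]),rv)
E
```

```text
t 20.15 pos [ 0.4062 -0.0375  0.4005] jawyaw -2.5978 tilt [-0.005  0.002 -1.   ] w 0.0094 F [-0.2 -0.2 -3.6] q [-0.26 -0.03  1.51  0.    1.68  2.33]
['side'] c [ 0.3664 -0.089   0.3424] axle yaw -2.934 lean 0.722 roll -0.042 c-tcp [-0.0397 -0.0515 -0.058 ] 1698 1847 0.0015115477151716266 rv [-1.0297 -0.1655 -2.7409]
['top'] c [ 0.3728 -0.0855  0.3427] axle yaw -2.886 lean 0.672 roll -0.022 c-tcp [-0.0334 -0.048  -0.0577] 426 453 0.0010061294621195637 rv [-0.9495 -0.1522 -2.7289]
['side', 'top'] c [ 0.3681 -0.0866  0.3457] axle yaw -2.896 lean 0.618 roll -0.016 c-tcp [-0.0381 -0.0491 -0.0548] 2118 2300 0.0014087048593345853 rv [-0.8799 -0.1317 -2.7628]
```

View pics/side13.png

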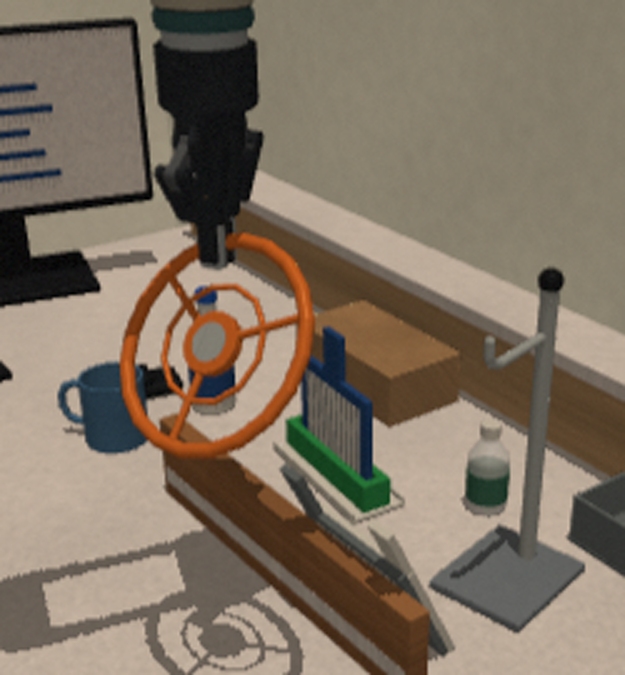

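Clear view of the guard: complete ring, hub at crop (212,342), about image pixel (215,197). Orientation is reversed with lean about 0.69 and axle lined up with the bar. Planning the threading path.

```bash
cat > path.py <<'E'
from plan import *
from scipy.sparse import coo_matrix
from scipy.sparse.csgraph import dijkstra
import sys
def run(lean,dyaw,roll,g=.0025,goalang=(75,105)):
    C,ax,A,tcp,goal,gi=clear(lean,dyaw,roll=roll,g=g,jawoff=.3)
    sh=C.shape;si=(3,sh[1]//2,sh[2]//2+6)
    idx=np.arange(C.size).reshape(sh);c=C.ravel()
    cost=np.where(c>.0005,1/np.clip(c,.0005,.012)**2,np.inf);r=[];k=[];w=[]
    for d in[(a,b,e) for a in(-1,0,1) for b in(-1,0,1) for e in(-1,0,1) if (a,b,e)>(0,0,0)]:
        sl=lambda s,o:slice(max(0,-s),None if s<=0 else -s) if not o else slice(max(0,s),None if s>=0 else s)
        a=idx[sl(d[0],0),sl(d[1],0),sl(d[2],0)].ravel();b=idx[sl(d[0],1),sl(d[1],1),sl(d[2],1)].ravel()
        ww=np.linalg.norm(d)*(cost[a]+cost[b]);m=np.isfinite(ww);r.append(a[m]);k.append(b[m]);w.append(ww[m])
    G=coo_matrix((np.concatenate(w),(np.concatenate(r),np.concatenate(k))),shape=(C.size,)*2).tocsr()
    dist,pre=dijkstra(G,directed=False,indices=idx[si],return_predecessors=True)
    best=None
    for ang in range(goalang[0],goalang[1]+1,5):
        for h in(.284,.2865,.289):
            q=np.array([-.008,0,h])-A@(.086*np.array([0,np.cos(np.radians(ang)),np.sin(np.radians(ang))]))
            kk=tuple(int(round((q[i]-ax[i][0])/g)) for i in range(3))
            if all(0<=kk[i]<sh[i] for i in range(3)):
                v=dist[idx[kk]]
                if best is None or v<best[0]:best=(v,ang,h,kk)
    n=idx[best[3]];P=[]
    while n!=idx[si] and n>=0:P.append(n);n=pre[n]
    P=P[::-1];pos=np.stack([ax[i][np.array(np.unravel_index(P,sh))[i]] for i in range(3)],1)
    return pos,c[P],A,tcp,best
if __name__=="__main__":
    np.set_printoptions(precision=4,suppress=True)
    pos,cl,A,tcp,best=run(.69,0.0,-.03)
    print(best[:3],"min clear",cl.min())
    for i in range(0,len(pos),2):print(pos[i],round(cl[i],4))
    print("goal",pos[-1])
E
python3 path.py
```

```text
(np.float64(2093897.1368070336), 75, 0.289) min clear 0.0042887085609512685
[-0.15  0.    0.24] 0.0429
[-0.145   0.0025  0.2425] 0.0385
[-0.14    0.0075  0.2475] 0.0352
[-0.135  0.01   0.25 ] 0.0316
[-0.13  0.01  0.25] 0.0271
[-0.125  0.01   0.25 ] 0.0228
[-0.12  0.01  0.25] 0.0187
[-0.115  0.01   0.25 ] 0.0149
[-0.11    0.0125  0.2525] 0.0135
[-0.105  0.015  0.255] 0.013
[-0.1     0.0175  0.2575] 0.0136
[-0.095   0.0225  0.26  ] 0.0143
[-0.09    0.0275  0.26  ] 0.0129
[-0.085   0.0325  0.26  ] 0.0106
[-0.08    0.0375  0.255 ] 0.0067
[-0.075  0.04   0.25 ] 0.0049
[-0.0725  0.0425  0.245 ] 0.0043
[-0.0725  0.0425  0.24  ] 0.0049
[-0.07    0.0425  0.235 ] 0.0059
[-0.07    0.0375  0.23  ] 0.0062
[-0.065   0.0325  0.2275] 0.0052
[-0.06    0.0275  0.225 ] 0.0054
goal [-0.06   0.025  0.225]
```

>>> {"fn": "jog_arm", "kwargs": {"targets": [[0.0, [0.025, -0.011, 0], 0], [0.0, [0.03, -0.013, 0], 0], [0.0, [0.03, -0.013, 0], 0], [0.0, [0.03, -0.013, -0.02], 0], [0.0, [0.025, -0.013, -0.027], 0], [0.0, [0.0126, -0.005, -0.02], 0], [0.0, [0, 0, 0], 0], [0.0, [0, 0, 0], 0]]}}

```text
clock: 21.25
position: [0.5596, -0.1059, 0.3353]
ee_rot: [-0.348, 0.348, 0.616, -0.616]
contact_force: [-0.3, 0.3, -3.2]
width: 0.0096
```

```bash
python3 st.py;cat > gh.py <<'E'
from gl import *
# joint report: guard & hook fit per camera, guard centre in hook frame
def go(tag,yaw=-2.91,lean=.69,hk=(.651,-.135,.23),roll=0):
    st=manip.get_state();s=st["position"];o=grab(tag,(60,330,180,430))
    rv=(R.from_euler("z",yaw)*R.from_euler("y",-lean)*R.from_euler("x",roll)).as_rotvec();A=R.from_rotvec(rv).as_matrix()
    H={"side":(.6498,-.1355,.232),"top":(.652,-.1344,.229)}
    for n in("side","top"):
        x,k,N,m=fitg({n:o[n]},s,s-A@np.array([0,-.038,.077]),rv);B=R.from_rotvec(x[3:]).as_matrix();h=H[n]
        l=yawL(x[None,:3],h)[0]
        z=B[:,2];t=yawL((x[:3]+.086*z)[None],h)[0]
        print(n,"centre in hook",l,"axle yaw",round(np.arctan2(B[1,0],B[0,0]),3),"lean",round(np.arcsin(B[2,0]),3),"roll",round(np.arctan2(-B[2,1],B[2,2]),3),"c-tcp",x[:3]-s,k,N,m)
    return o
E
python3 -c "
from gh import *
go('14')"
```

```text
t 21.25 pos [ 0.5596 -0.1059  0.3353] jawyaw -2.5991 tilt [-0.  0. -1.] w 0.0096 F [-0.3  0.3 -3.2] q [-0.31  0.23  1.35  0.    1.56  2.29]
side centre in hook [-0.1307  0.009   0.2764] axle yaw -2.918 lean 0.718 roll -0.033 c-tcp [-0.039  -0.0508 -0.0588] 1598 1743 0.0014470357951203191
top centre in hook [-0.1257  0.0098  0.2769] axle yaw -2.868 lean 0.661 roll -0.014 c-tcp [-0.0323 -0.0475 -0.0583] 528 573 0.0011058624682798392
```

View pics/side14.png

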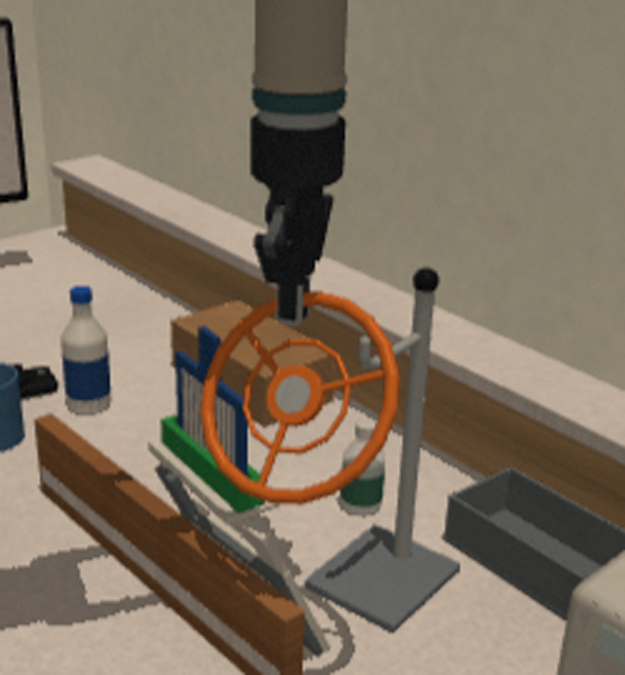

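View pics/top14.png

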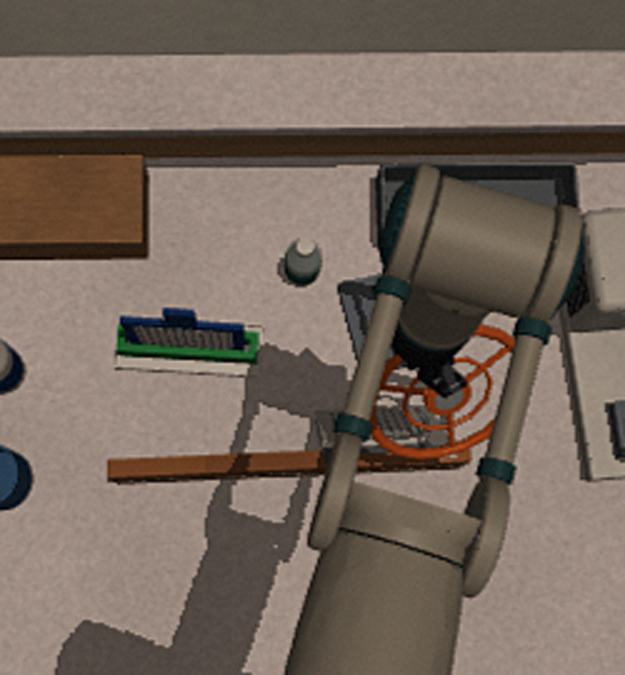

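The tip at side crop (365,350), about image pixel (326,200), shows just right of the ring, between rim and spoke from this viewpoint. Centre is about (-0.129, 0.010, 0.2765) in the hook frame. Going to the entry point, then looking.

>>> {"fn": "jog_arm", "kwargs": {"targets": [[0.0, [0.011, 0.009, -0.004], 0], [0.0, [0.012, 0.009, -0.005], 0], [0.0, [0.011, 0.008, -0.0055], 0], [0.0, [0.0037, 0.006, -0.002], 0], [0.0, [0, 0, 0], 0], [0.0, [0, 0, 0], 0]]}}

```text
clock: 22.1
position: [0.5975, -0.0743, 0.3182]
ee_rot: [0.348, -0.348, -0.615, 0.616]
contact_force: [-0.2, -0.2, -3.6]
width: 0.0093
```

```bash
python3 st.py;python3 -c "
from gh import *
o=go('15')
p=o['side'][0][170:260,260:380,::-1];cv2.imwrite('pics/z15.png',cv2.resize(p,None,fx=6,fy=6,interpolation=cv2.INTER_CUBIC))"
```

```text
t 22.1 pos [ 0.5975 -0.0743  0.3182] jawyaw -2.6 tilt [-0. -0. -1.] w 0.0093 F [-0.2 -0.2 -3.6] q [-0.24  0.29  1.32 -0.    1.54  2.36]
side centre in hook [-0.0826  0.0324  0.2599] axle yaw -2.864 lean 0.666 roll -0.013 c-tcp [-0.0356 -0.0487 -0.0584] 1417 1558 0.00098701836271912
top centre in hook [-0.0825  0.031   0.26  ] axle yaw -2.881 lean 0.674 roll -0.018 c-tcp [-0.0329 -0.0486 -0.0583] 600 644 0.0010816126071211839
```

View pics/z15.png

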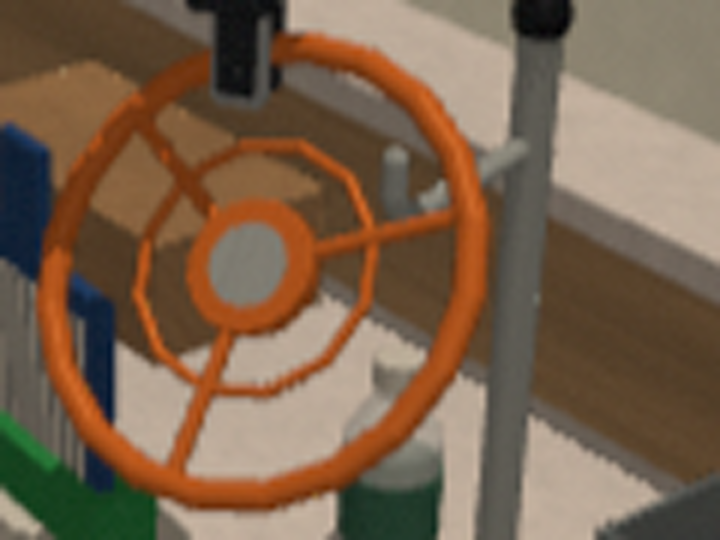

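The tip sits inside the gap at zoom (398,160), about image pixel (326,197), between rim, inner ring and spoke. Replanning from the measured pose.

Run:
```python
from path import *
np.set_printoptions(precision=4,suppress=True)
pos,cl,A,tcp,best=run(.67,.04,-.015,g=.002,goalang=(75,100))
print(best[:3],cl.min())
for i in range(len(pos)):
    if pos[i][0]>-.1:print(pos[i],round(cl[i],4))
```

```text
(np.float64(2736719.721165731), 75, 0.289) 0.004097854200852994
[-0.1    0.02   0.256] 0.0124
[-0.098  0.022  0.258] 0.0135
[-0.096  0.022  0.258] 0.0132
[-0.094  0.024  0.26 ] 0.0143
[-0.092  0.026  0.26 ] 0.0136
[-0.09   0.028  0.26 ] 0.0129
[-0.088  0.03   0.26 ] 0.0123
[-0.086  0.032  0.26 ] 0.0113
[-0.084  0.034  0.26 ] 0.0102
[-0.082  0.036  0.258] 0.0089
[-0.08   0.038  0.256] 0.0071
[-0.078  0.038  0.254] 0.0064
[-0.076  0.04   0.252] 0.0055
[-0.074  0.042  0.25 ] 0.0049
[-0.074  0.042  0.248] 0.0045
[-0.074  0.042  0.246] 0.0041
[-0.072  0.044  0.244] 0.0041
[-0.072  0.044  0.242] 0.0049
[-0.072  0.044  0.24 ] 0.0049
[-0.07   0.044  0.238] 0.0054
[-0.07   0.044  0.236] 0.0064
[-0.07   0.042  0.234] 0.0061
[-0.07   0.04   0.232] 0.0063
[-0.07   0.038  0.23 ] 0.0063
[-0.068  0.036  0.228] 0.006
[-0.066  0.034  0.228] 0.0055
[-0.064  0.032  0.226] 0.0058
[-0.062  0.03   0.226] 0.0055
[-0.06   0.028  0.224] 0.0054
[-0.06   0.026  0.224] 0.0056
[-0.06   0.024  0.224] 0.0049
[-0.06   0.022  0.224] 0.0042
```

>>> {"fn": "jog_arm", "kwargs": {"targets": [[0.0, [0.0025, 0.005, -0.004], 0], [0.0, [0.002, 0.0045, -0.004], 0], [0.0, [0.0019, 0.003, -0.005], 0], [0.0, [0.0011, 0.0018, -0.005], 0], [0.0, [0.0019, 0.0005, -0.006], 0], [0.0, [0, 0, 0], 0]]}}

```text
clock: 22.95
position: [0.6069, -0.0593, 0.2933]
ee_rot: [0.348, -0.348, -0.615, 0.616]
contact_force: [-0.4, -0.6, -3.2]
width: 0.0093
```

```bash
python3 st.py;python3 -c "
from gh import *
o=go('16',yaw=-2.87,lean=.67)
p=o['side'][0][170:260,260:380,::-1];cv2.imwrite('pics/z16.png',cv2.resize(p,None,fx=6,fy=6,interpolation=cv2.INTER_CUBIC))"
```

```text
t 22.95 pos [ 0.6069 -0.0593  0.2933] jawyaw -2.5999 tilt [-0.002  0.    -1.   ] w 0.0093 F [-0.4 -0.6 -3.2] q [-0.21  0.31  1.35 -0.    1.49  2.39]
side centre in hook [-0.0702  0.045   0.235 ] axle yaw -2.86 lean 0.669 roll -0.003 c-tcp [-0.0358 -0.0485 -0.0583] 1325 1457 0.0010084999977521
top centre in hook [-0.0699  0.0441  0.235 ] axle yaw -2.87 lean 0.672 roll -0.024 c-tcp [-0.033  -0.048  -0.0583] 602 654 0.0011252919471040931
```

View pics/z16.png

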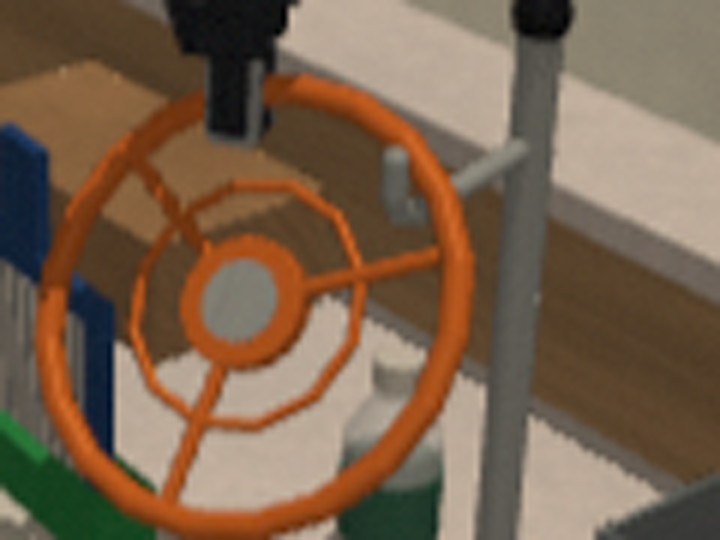

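The tip is through: at zoom (395,165) it stands in front of the rim, with no contact force. Sliding on towards the seat.

>>> {"fn": "jog_arm", "kwargs": {"targets": [[0.0, [0.0039, -0.0078, -0.006], 0], [0.0, [0.0077, -0.0064, -0.005], 0], [0.0, [0.0042, -0.0093, -0.004], 0], [0.0, [0.0018, -0.0078, -0.003], 0], [0.0, [0, 0, 0], 0], [0.0, [0, 0, 0], 0]]}}

```text
clock: 23.8
position: [0.6246, -0.0906, 0.2762]
ee_rot: [-0.348, 0.348, 0.616, -0.615]
contact_force: [-0.2, 0.4, -3.1]
width: 0.0096
```

```bash
python3 st.py;python3 -c "
from gh import *
o=go('17',yaw=-2.87,lean=.67)
p=o['side'][0][170:260,260:380,::-1];cv2.imwrite('pics/z17.png',cv2.resize(p,None,fx=6,fy=6,interpolation=cv2.INTER_CUBIC))"
```

```text
t 23.8 pos [ 0.6246 -0.0906  0.2762] jawyaw -2.6002 tilt [-0.  0. -1.] w 0.0096 F [-0.2  0.4 -3.1] q [-0.25  0.35  1.33  0.    1.46  2.35]
side centre in hook [-0.0602  0.0107  0.2178] axle yaw -2.865 lean 0.667 roll -0.0 c-tcp [-0.0358 -0.0483 -0.0584] 1318 1443 0.001005940848028196
top centre in hook [-0.0598  0.0098  0.2178] axle yaw -2.878 lean 0.669 roll -0.017 c-tcp [-0.0331 -0.0478 -0.0584] 473 519 0.0010642546212320326
```

View pics/z17.png

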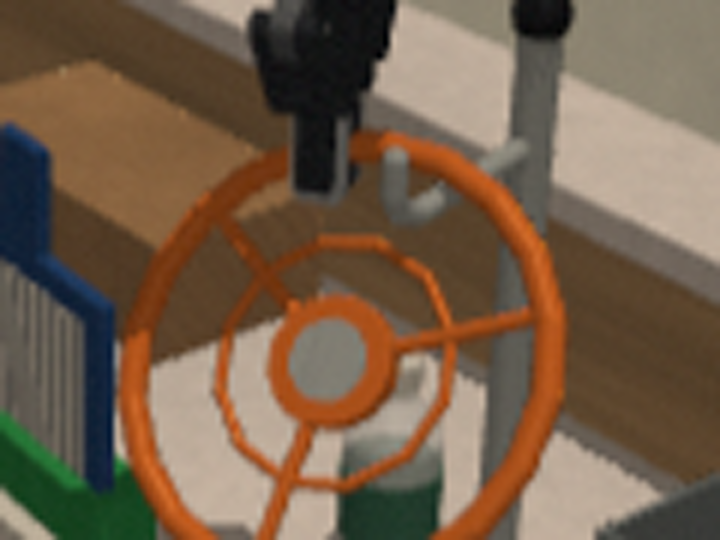

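The rim is above the bar inside the crook at zoom (430,160), about image pixel (332,197). Lowering to contact.

>>> {"fn": "jog_arm", "kwargs": {"targets": [[0.0, [0, 0, -0.002], 0], [0.0, [0, 0, -0.002], 0], [0.0, [0, 0, -0.001], 0], [0.0, [0, 0, 0], 0]]}}

```text
clock: 24.4
position: [0.6249, -0.0905, 0.2721]
ee_rot: [-0.348, 0.348, 0.616, -0.615]
contact_force: [-1.1, 1.3, 3.0]
width: 0.0096
```

```bash
python3 st.py
```

```text
t 24.4 pos [ 0.6249 -0.0905  0.2721] jawyaw -2.5998 tilt [ 0.001 -0.    -1.   ] w 0.0096 F [-1.1  1.3  3. ] q [-0.25  0.35  1.34  0.    1.45  2.35]
```

Contact with the bar: vertical force went from -3 to +3 N. Releasing.

>>> {"fn": "jog_arm", "kwargs": {"targets": [[0.018, [0, 0, 0.001], 0], [0.028, [0, 0, 0], 0], [0.036, [0, 0, 0], 0], [0.04, [0, 0, 0], 0], [0.04, [0, 0, 0], 0], [0.04, [0, 0, 0], 0]], "force": 20}}

```text
clock: 25.15
position: [0.6247, -0.0907, 0.2721]
ee_rot: [0.348, -0.348, -0.616, 0.616]
contact_force: [-0.0, 0.2, 0.7]
width: 0.04
```

```bash
python3 st.py;python3 -c "
from gh import *
o=go('18',yaw=-2.87,lean=.1)
p=o['side'][0][150:290,260:400,::-1];cv2.imwrite('pics/z18.png',cv2.resize(p,None,fx=4.2,fy=4.2,interpolation=cv2.INTER_CUBIC))"
```

```text
t 25.15 pos [ 0.6247 -0.0907  0.2721] jawyaw -2.6 tilt [-0.  0. -1.] w 0.04 F [-0.   0.2  0.7] q [-0.25  0.35  1.34 -0.    1.46  2.35]
side centre in hook [0.0028 0.0009 0.1965] axle yaw -2.508 lean -0.024 roll -0.206 c-tcp [ 0.0276 -0.0433 -0.0756] 1114 1220 0.0010339820168450242
top centre in hook [0.0086 0.0029 0.1955] axle yaw -2.51 lean -0.092 roll -0.188 c-tcp [ 0.035  -0.039  -0.0766] 107 108 0.0005688355920617965
```

View pics/z18.png

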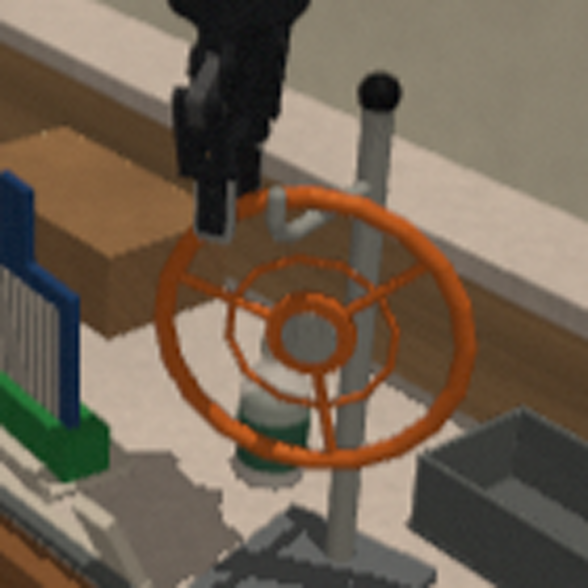

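The guard hangs on the bar, with its hub at zoom (312,332), about image pixel (334,229), and is still swinging slightly. Backing the fingers straight up.

>>> {"fn": "jog_arm", "kwargs": {"targets": [[0.055, [0, 0, 0.004], 0], [0.055, [0, 0, 0.012], 0], [0.055, [0, 0, 0.025], 0], [0.055, [0, 0, 0.04], 0], [0.055, [0, 0, 0.04], 0], [0.055, [-0.03, 0, 0.01], 0], [0.055, [-0.03, -0.02, 0], 0]]}}

```text
clock: 26.12
position: [0.5647, -0.1101, 0.4057]
ee_rot: [-0.346, 0.349, 0.616, -0.615]
contact_force: [1.2, 0.1, 0.4]
width: 0.0548
```

```bash
python3 st.py;python3 - <<'E'
from gl import *
st=manip.get_state();s=np.array([.65,-.135,.25]);o=grab("19",(100,330,200,450))
for l in(0,.1):
  rv=(R.from_euler("z",-2.6)*R.from_euler("y",-l)).as_rotvec()
  report(o,s,np.array([.655,-.135,.195]),rv)
E
```

```text
t 26.125 pos [ 0.5647 -0.1101  0.4057] jawyaw -2.5979 tilt [ 0.004 -0.001 -1.   ] w 0.0548 F [1.2 0.1 0.4] q [-0.31  0.23  1.19  0.    1.72  2.28]
['side'] c [ 0.6472 -0.1376  0.1946] axle yaw -2.53 lean 0.023 roll -0.201 c-tcp [-0.0028 -0.0026 -0.0554] 1228 1331 0.0014353847851389162 rv [ 0.051  -0.2626 -2.5165]
['top'] c [ 0.646  -0.1403  0.1956] axle yaw -2.534 lean 0.069 roll 0.278 c-tcp [-0.004  -0.0053 -0.0544] 76 86 0.0006650589769426471 rv [-0.1975  0.3252 -2.5215]
['side', 'top'] c [ 0.6503 -0.1353  0.1957] axle yaw -2.474 lean 0.008 roll -0.193 c-tcp [ 0.0003 -0.0003 -0.0543] 1296 1417 0.001040278737907466 rv [ 0.0726 -0.2424 -2.4634]
['side'] c [ 0.6472 -0.1376  0.1946] axle yaw -2.53 lean 0.023 roll -0.201 c-tcp [-0.0028 -0.0026 -0.0554] 1228 1331 0.0014353847845443865 rv [ 0.051  -0.2626 -2.5165]
['top'] c [ 0.646  -0.1403  0.1956] axle yaw -2.534 lean 0.069 roll 0.158 c-tcp [-0.004  -0.0053 -0.0544] 76 86 0.000665058978236743 rv [-0.1503  0.1733 -2.5315]
['side', 'top'] c [ 0.6503 -0.1353  0.1957] axle yaw -2.474 lean 0.008 roll -0.193 c-tcp [ 0.0003 -0.0003 -0.0543] 1296 1417 0.00104027873469723 rv [ 0.0726 -0.2424 -2.4634]
```

View pics/side19.png

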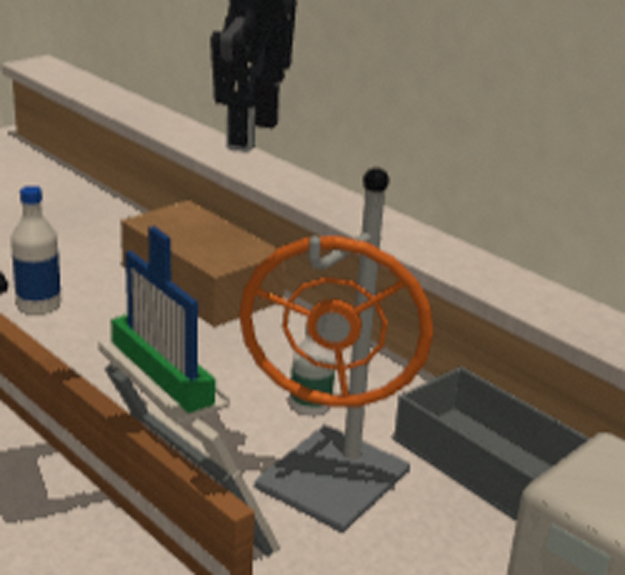

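The guard hangs at about (0.648, -0.137, 0.195), centre 0.08 m below the seat (side crop (335,325), about image pixel (334,230)). Checking clearance near the lever.

Run:
```python
from fit import *
P=C["top"][0]
for x in np.arange(.3,.62,.03):
    print(round(x,2),[ (round(float(P[(abs(P[:,0]-x)<.015)&(abs(P[:,1]-y)<.015)][:,2].max()),3) if ((abs(P[:,0]-x)<.015)&(abs(P[:,1]-y)<.015)).any() else None) for y in np.arange(-.36,-.57,-.03)])
```

```text
0.3 [0.007, 0.006, 0.008, 0.005, 0.004, 0.01, 0.013]
0.33 [0.006, 0.009, 0.006, 0.007, 0.007, 0.021, 0.02]
0.36 [0.007, 0.005, 0.007, 0.008, 0.007, 0.02, 0.02]
0.39 [0.008, 0.007, 0.006, 0.007, 0.007, 0.02, 0.023]
0.42 [0.007, 0.008, 0.005, 0.005, 0.007, 0.019, 0.019]
0.45 [0.023, 0.034, 0.035, 0.037, 0.034, 0.014, 0.013]
0.48 [0.034, 0.038, 0.141, 0.138, 0.036, 0.021, 0.015]
0.51 [0.033, 0.037, 0.127, 0.069, 0.037, 0.006, 0.008]
0.54 [0.036, 0.062, 0.069, 0.063, 0.035, 0.009, 0.005]
0.57 [0.035, 0.037, 0.036, 0.054, 0.036, 0.005, 0.006]
0.6 [0.037, 0.037, 0.037, 0.036, 0.034, 0.008, 0.008]
```

Clear. Moving behind the lever with the fingers closed.

>>> {"fn": "jog_arm", "kwargs": {"targets": [[0.0, [-0.02, -0.04, 0], 0.11], [0.0, [-0.02, -0.045, 0], 0.14], [0.0, [-0.02, -0.045, 0], 0.14], [0.0, [-0.02, -0.045, -0.03], 0.14], [0.0, [-0.02, -0.045, -0.04], 0.14], [0.0, [-0.02, -0.045, -0.04], 0.14], [0.0, [-0.0097, -0.044, -0.04], 0.15], [0.0, [0, -0.02, -0.04], 0.14], [0.0, [0, 0, -0.04], 0], [0.0, [0, 0, -0.03], 0]], "force": 20}}

```text
clock: 27.48
position: [0.4358, -0.4387, 0.1426]
ee_rot: [0.025, -0.025, 0.707, -0.706]
contact_force: [0.0, -0.1, -0.3]
width: -0.0002
```

```bash
python3 st.py
```

```text
t 27.475 pos [ 0.4358 -0.4387  0.1426] jawyaw -1.501 tilt [-0.     0.001 -1.   ] w -0.0002 F [ 0.  -0.1 -0.3] q [-0.9   0.41  1.57  0.    1.16  0.6 ]
```

>>> {"fn": "jog_arm", "kwargs": {"targets": [[0.0, [0, 0, -0.018], 0], [0.0, [0.015, 0.001, 0], 0], [0.0, [0.015, 0.001, 0], 0], [0.0, [0.015, 0.001, 0], 0], [0.0, [0.015, 0.001, 0], 0], [0.0, [0.015, 0.001, 0], 0], [0.0, [0.012, 0.001, 0], 0], [0.0, [0.008, 0.001, 0], 0], [0.0, [0, 0, 0], 0]]}}

```text
clock: 28.6
position: [0.5311, -0.4312, 0.1261]
ee_rot: [0.025, -0.025, 0.707, -0.707]
contact_force: [0.6, 0.1, 0.3]
width: 0.0003
```

```bash
python3 st.py
python3 - <<'E'
from h import *
p,d=get_image("side");cv2.imwrite("pics/l20.png",cv2.resize(p[280:420,300:500,::-1],None,fx=3.5,fy=3.5,interpolation=cv2.INTER_CUBIC))
E
```

```text
t 28.6 pos [ 0.5311 -0.4312  0.1261] jawyaw -1.4996 tilt [ 0.  0. -1.] w 0.0003 F [0.6 0.1 0.3] q [-0.78  0.52  1.43  0.    1.19  0.72]
```

View pics/l20.png

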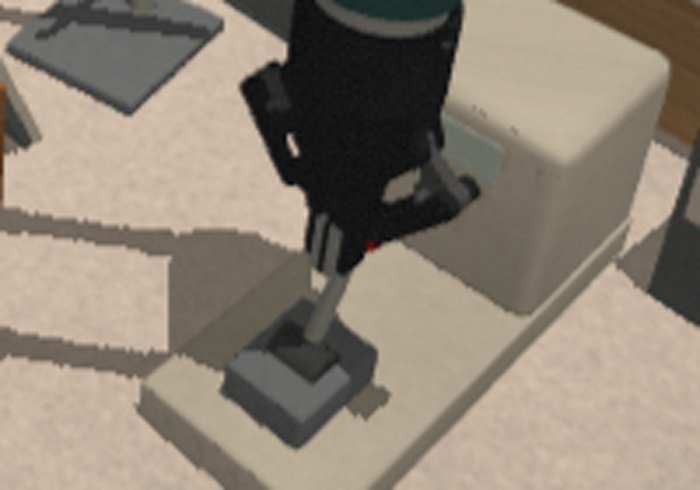

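The lever has gone over (ball mostly hidden behind the fingers at crop (372,247), about image pixel (406,351)). No stop force yet, so pushing a little more.

>>> {"fn": "jog_arm", "kwargs": {"targets": [[0.0, [0.003, 0, 0], 0], [0.0, [0.002, 0, 0], 0], [0.0, [0, 0, 0], 0]]}}

```text
clock: 29.02
position: [0.5319, -0.4313, 0.1263]
ee_rot: [0.022, -0.028, 0.707, -0.706]
contact_force: [-8.8, 0.4, 3.2]
width: 0.0002
```

Stop reached (8.8 N). Backing off and checking everything.

>>> {"fn": "jog_arm", "kwargs": {"targets": [[0.0, [-0.02, 0, 0], 0], [0.0, [-0.04, 0, 0.01], 0], [0.0, [-0.04, 0, 0.05], 0], [0.0, [-0.04, 0.02, 0.05], 0], [0.0, [-0.04, 0.03, 0.05], 0], [0.0, [0, 0, 0], 0]]}}

```text
clock: 29.78
position: [0.3632, -0.3862, 0.2808]
ee_rot: [-0.026, 0.023, -0.704, 0.709]
contact_force: [0.9, -0.1, 0.0]
width: -0.0002
```

```bash
python3 st.py
python3 - <<'E'
from gl import *
from bl import ff
o={}
for n in("side","top"):
    p,d=get_image(n);o[n]=(p,d);cv2.imwrite(f"pics/{n}21.png",cv2.resize(p[:,:,::-1],None,fx=1.4,fy=1.4,interpolation=cv2.INTER_CUBIC))
red=lambda h:((h[:,0]<8)|(h[:,0]>172))&(h[:,1]>180)
for n in o:
    p,d=o[n];P,uv=cloud(n,d);h=cv2.cvtColor(p,cv2.COLOR_RGB2HSV)[uv[:,1],uv[:,0]].astype(int)
    k=red(h)&((P>[.45,-.5,.08])&(P<[.62,-.37,.18])).all(1);Q=P[k]
    if len(Q)>5:
        f=least_squares(lambda c:np.linalg.norm(Q-c,axis=1)-.013,Q.mean(0)+[0,0,-.005],loss="soft_l1",f_scale=.002).x
        b=yawL(f[None],(.6076,-.4249,.083))[0];print(n,"ball",f,"angle from vertical",np.arctan2(b[0]+.09,b[2]-.052))
    k=blue(h)&((P>[.58,.03,.02])&(P<[.7,.24,.21])).all(1);B=P[k]
    print(n,"blue",fitp(B,ff,[.64,.135,-.078,0,.009],leanL))
s=np.array([.65,-.135,.25]);rv=R.from_euler("z",-2.5).as_rotvec()
report(o,s,np.array([.648,-.137,.195]),rv)
E
```

```text
t 29.775 pos [ 0.3632 -0.3862  0.2808] jawyaw -1.5015 tilt [ 0.006 -0.007 -1.   ] w -0.0002 F [ 0.9 -0.1  0. ] q [-0.95  0.19  1.55  0.    1.4   0.55]
side ball [ 0.5562 -0.4298  0.1229] angle from vertical 0.4955960322838045
side blue (array([ 0.6373,  0.1352, -0.0776, -0.0024,  0.0089]), 405, np.float64(0.0007965423277101515))
top ball [ 0.5577 -0.4289  0.1219] angle from vertical 0.5188807103944445
top blue (array([ 0.6408,  0.135 , -0.0786,  0.0013,  0.0098]), 238, np.float64(0.0005693737249545074))
['side'] c [ 0.6535 -0.1342  0.1933] axle yaw -2.587 lean -0.008 roll -0.291 c-tcp [ 0.0035  0.0008 -0.0567] 499 511 0.0014395807339480692 rv [ 0.1167 -0.3723 -2.5645]
['top'] c [ 0.6553 -0.1342  0.195 ] axle yaw -2.446 lean -0.019 roll -0.192 c-tcp [ 0.0053  0.0008 -0.055 ] 376 400 0.0008877510619220309 rv [ 0.1083 -0.2265 -2.4384]
['side', 'top'] c [ 0.6535 -0.1347  0.1953] axle yaw -2.462 lean -0.007 roll -0.226 c-tcp [ 0.0035  0.0003 -0.0547] 875 911 0.001048224128992318 rv [ 0.1074 -0.2748 -2.4497]
```

View pics/side21.png

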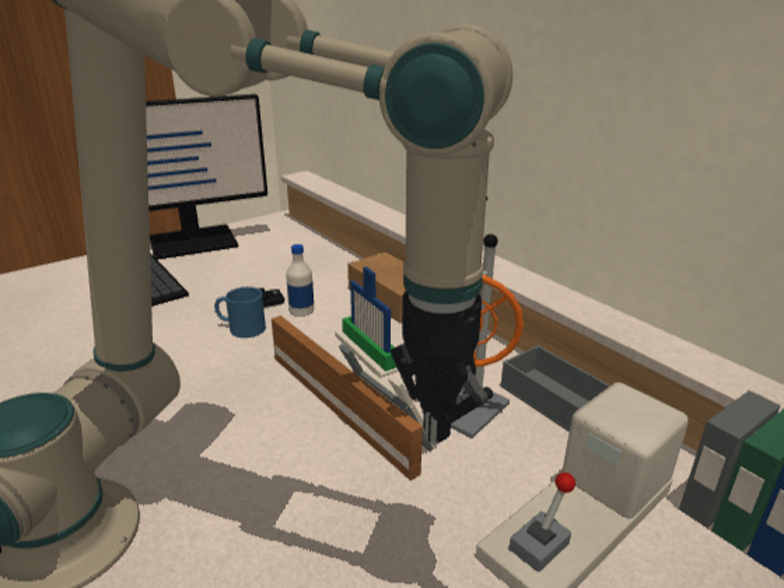

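View pics/top21.png

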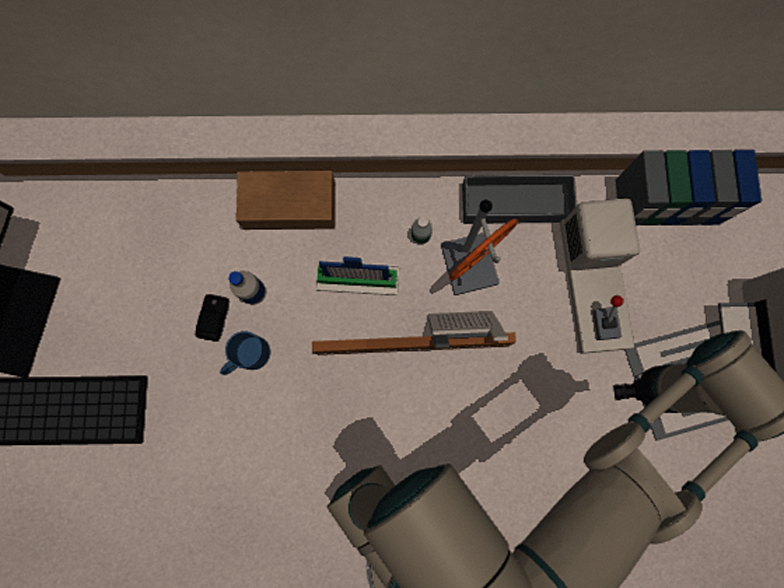

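Lever is fully over (ball at +0.5 rad; side pixel (404,345)), blue frame in the slot, guard on the hook, white and grey still leaning. I'll wait a few seconds to confirm the guard is at rest.

>>> {"fn": "jog_arm", "kwargs": {"targets": [[0.0, [0, 0, 0], 0], [0.0, [0, 0, 0], 0], [0.0, [0, 0, 0], 0], [0.0, [0, 0, 0], 0], [0.0, [0, 0, 0], 0], [0.0, [0, 0, 0], 0], [0.0, [0, 0, 0], 0], [0.0, [0, 0, 0], 0], [0.0, [0, 0, 0], 0], [0.0, [0, 0, 0], 0]]}}

```text
clock: 31.12
position: [0.3639, -0.3862, 0.2759]
ee_rot: [-0.025, 0.025, -0.707, 0.707]
contact_force: [-0.3, -0.5, -0.2]
width: -0.0003
```

>>> {"fn": "jog_arm", "kwargs": {"targets": [[0.0, [0, 0, 0], 0], [0.0, [0, 0, 0], 0], [0.0, [0, 0, 0], 0], [0.0, [0, 0, 0], 0], [0.0, [0, 0, 0], 0], [0.0, [0, 0, 0], 0], [0.0, [0, 0, 0], 0], [0.0, [0, 0, 0], 0], [0.0, [0, 0, 0], 0], [0.0, [0, 0, 0], 0]]}}

```text
clock: 32.38
position: [0.3639, -0.3862, 0.2759]
ee_rot: [-0.025, 0.025, -0.707, 0.707]
contact_force: [1.3, 0.4, -0.2]
width: -0.0002
```

Run:
```python
from gl import *
s=np.array([.65,-.135,.25]);rv=R.from_euler("z",-2.46).as_rotvec()
for i in range(4):
    p,d=get_image("top")
    x,n,N,m=fitg({"top":(p,d)},s,np.array([.6545,-.134,.195]),rv);A=R.from_rotvec(x[3:]).as_matrix()
    print(x[:3],np.arctan2(A[1,0],A[0,0]),np.arcsin(A[2,0]),n)
    get_image("side");get_image("side")
```

```text
[ 0.6544 -0.1348  0.1957] -2.447956281347711 -0.0056140387484567645 411
[ 0.6541 -0.135   0.1953] -2.4494658784018384 0.000971887036035406 406
[ 0.6542 -0.1349  0.1954] -2.4471545151625067 -0.0038459377034289577 408
[ 0.6542 -0.1349  0.1957] -2.4512281653968833 -0.003969817630083123 406
```

The guard is at rest. Handing in.

```bash
python3 -c "
from rig import sign_off
print(sign_off())"
```

```text
the job is handed in; nothing more can be done
None
```

I handed the job in with all three parts done, in about 33 s of the 69 s allowed. No verdict was reported.

- **Blue frame:** I drew it off the stack by its tab, stood it upright against the rack's outer wall and lowered it into the slot. The last camera fit shows it upright (lean under 0.003 rad), with its foot about 1–2 mm above the slot floor. It is about 1 mm off centre and released.
- **Orange guard:** I gripped it by the rim and tilted it further back against the divider's edge. After a half turn it went over the hook's upturned tip and was released on the bar. Repeated fits agree to within 1 mm, so it is at rest. Its centre is about 80 mm below the seat and within a few mm sideways. It hangs turned about 0.45 rad from square to the bar, which no listed limit covers.
- **Blower lever:** I pushed it to its stop, where the wrist force read 8.8 N. The ball now leans about +0.5 rad, which is fully on.

In the last pictures the white and grey frames were still leaning, and the bottles, mug and mouse looked unmoved; I checked these by eye and did not measure them. The gripper was touching nothing.

The two cameras differed by 2–3 mm in x throughout. The side camera's fits of the frame's foot were also off while the rack wall hid it, so I relied on the top camera there.

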